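# Run the last clamp bolt home with the ratchet

### The job

One of the three star bolts in the battery module's clamp strap is still loose: the one without a white paint stripe. Take the ratchet ring wrench from the mat, seat its big ring fully down on that bolt and swing it back and forth until the bolt is fully home against its stop, then lay the wrench gently back flat on the mat and leave it there. Turn the bolt only with the wrench, and leave everything else on the bench where it is.

Things in the scene. Friction and masses are not known exactly. Their poses are not given: they have to be found in the camera images.
- ratchet: the tool: a double-ended offset ring wrench of bare steel, 0.3 to 0.5 kg, lying on its two rings, with a raised straight bar between them. Origin: midway between the ring centres, in the plane of the rings' undersides, and 1 mm from the centre of mass in plan; x along the tool to the big ring (centre at x = +105 mm), z up. 253 mm long
- bar (a point): middle of the raised bar where the tool is gripped, 34 mm above the rings' undersides (frame as ratchet). The bar is 14 mm wide (y), 10 mm thick (z) and straight for 55 mm either way along x; from there sloping necks go down to the rings
- ring (a point): centre of the big ring's underside; turns with the socket. Ring 43 mm wide, 14 mm thick. z as the ratchet's z, x through one of six socket teeth. The socket goes over the bolt head when its x is a multiple of 60 degrees from that of bolt_head (free play 5 degrees, 0.9 mm each way; teeth and lobes have round ends of 3 mm radius that lead in)
- drive (a joint): turn of the ratcheting socket in the big ring, rad, counter-clockwise positive seen from the ratchet's +z. It can turn only clockwise (falling values) in the ring, at about 0.03 N m; the other way it locks at every 7.5 degrees. So, seen from above, swinging the tool clockwise drives the bolt and swinging it counter-clockwise slips
- small_ring (a point): centre of the small ring's underside, the tool's other end at x = -105 mm of ratchet (frame as there); 31 mm wide, 14 mm thick, does not ratchet
- bolt_head (a point): bolt to tighten: point on its axis at the top of its flange (37 mm wide, 4 mm thick); turns with it. z: outward along the axis, 28 degrees from vertical, leaning to the pack's front (-x). Above the flange a star head with six round lobes, 24 mm across, 14 mm high. When seated the big ring rests on the flange and ring meets this point
- bolt (a joint): turn of that bolt, rad: grows as it is tightened (clockwise seen from outside) to the hard stop at 2.60, fully home. Starts between 0 and 1.0, resists with about 0.3 N m either way and stays where it is left
- bolt_seat: the loose bolt's place on the strap, with the bolt on it; origin on its axis at the strap's face under the flange; axes as pack. With the big ring seated here and the tool pointing left (+y), the tool can swing from about 40 degrees downhill (bench) to about 25 degrees uphill (module) of the pack's y direction
- pack: fixed pack section: grey laminated battery module with aluminium cover (x 95 to 315 mm, y -152 to 152, top 165 mm, orange guard at its far edge to 184 mm) on a black tray on wooden skids. Origin on the bench under the middle bolt; -x is its front, towards the robot, z up
- sill (a point): middle of the sill in front of the module, 82 mm up (axes as pack): 320 mm wide, sloping at 28 degrees from 50 mm height at x = -61 to 132 mm at x = +95 mm of the pack. On it a 3 mm black strap with three star bolts at y = -70, 0, 70 mm, in varying order: two done, with a white stripe over head and strap, one loose, without
- pipe (a point): knee of the coolant pipe (axes as pack), 21 mm thick (30 at its collar): rises from the sill at x = -24, y = -138 mm of the pack to 153 mm height and bends back into the module. It bars the space right (-y) of the bolts: the tool must point left (+y) from its bolt
- mat: black rubber tool mat fixed on the bench, 360 mm (x) by 320 mm (y), 3 mm thick; origin at the centre of its underside
- tape: bystander: black roll of tape lying flat, 96 mm across, 19 mm high
- driver: bystander: screwdriver with orange handle lying on the bench, 170 mm long
- spanner: bystander: plain flat spanner lying on the bench, 190 mm long
- spray: bystander: upright spray can, 54 mm diameter, 160 mm high
- busbar: bystander: flat copper bar, 150 x 22 x 5 mm
- cover: bystander: small orange terminal cover at one corner of the mat, 52 x 30 x 22 mm
- link: bystander: small copper link at the other corner of the mat, 50 x 20 x 5 mm
- meter: bystander: grey multimeter lying on the bench, 150 x 80 x 43 mm
Things that resemble listed ones, but are neither listed nor needed, are in the scene too. What is meant by the ratchet is not yellow, and is the larger of those in its own colour.

How it is judged:
On the way, in this order (a step that is already met when the one before it is completed fails the run):
1. the big ring is seated fully down on the loose bolt, before the bolt is home (x of ring in the frame of bolt_head between -0.003 and 0.003 m and y of ring in the frame of bolt_head between -0.003 and 0.003 m and z of ring in the frame of bolt_head below 0.005 m and angle between the z axis of ring and the z axis of bolt_head, either way round below 0.15 rad and value of joint bolt below 2.3 rad), for 0.2 s.
2. the bolt is turned fully home with the ring still seated on it (x of ring in the frame of bolt_head between -0.003 and 0.003 m and y of ring in the frame of bolt_head between -0.003 and 0.003 m and z of ring in the frame of bolt_head below 0.005 m and angle between the z axis of ring and the z axis of bolt_head, either way round below 0.15 rad and value of joint bolt above 2.5 rad), for 0.1 s.
At the end, for the whole second after the job is handed in: The bolt reads over 2.5 rad (stop at 2.60); the wrench lies still and released on its two rings (within 0.1 rad of level, underside of the rings less than 9 mm above the bench top), with the centres of both rings within the outline of the mat (x of ring in the frame of mat between -0.18 and 0.18 m and y of ring in the frame of mat between -0.16 and 0.16 m and height (world z) of each of ring, small_ring below 0.009 m and x of small_ring in the frame of mat between -0.18 and 0.18 m and y of small_ring in the frame of mat between -0.16 and 0.16 m and angle between ratchet's own z axis and vertical below 0.1 rad and linear speed of ratchet below 0.02 m/s and value of joint bolt above 2.5 rad); the robot touches nothing.
It fails at once if a bystander (tape, screwdriver, spanner, can, copper bar, cover, link or meter) is shoved more than 30 mm (distance of any of tape, driver, spanner, spray, busbar, cover, link, meter from where it was at the start of the episode above 0.03 m).
It fails at once if the bolt is gripped or pushed with the fingers (contact force between the fingers and bolt_seat above 4 N).
It fails at once if the wrench is dropped or thrown on the mat: it moves faster than 0.5 m/s with its rings within 17 mm of the mat (height (world z) of ratchet below 0.02 m and linear speed of ratchet above 0.5 m/s).
It also fails if it takes over 70 s, if anything falls off the work surface, if the arm or the gripper's body presses on something with over 40 N, if the wrist force passes 120 N, or if a joint passes its speed limit or range.

### The arm

A 6-joint arm with a two-finger parallel gripper is mounted at the origin on the work surface. World frame = base frame: x ahead of the robot, y to its left, z up, the work surface at z = 0. Lengths are in m, angles in rad, forces in N, time in s.
With the tool pointing down it reaches from about 0.35 to 0.85 m from the base axis. Payload 8.1 kg.
Tool frame: the origin (TCP) lies between the finger pads, 19 mm behind the fingertips; this is the grasp point; z points along the fingers, y is the line along which they close (so a half turn about z gives the same grasp; the last joint's range is limited). The gripper opens to 93 mm and grips with 3 to 60 N. Pads are 15 mm wide; open, the fingers measure 128 mm over their backs; the gripper's body (75 mm by 188 mm) begins 65 mm behind the grasp point.
Start: joints at [1.041, 0.13, 1.488, -0, 1.523, -0.085], TCP at [0.258, 0.542, 0.237] pointing down, gripper open.
Joint ranges: [-2.96, 2.96], [-0.89, 2.26], [0.02, 2.5], [-1.34, 4.48], [0, 2.73], [-2.66, 2.66]. Speed limits (rad/s): [2.39, 2.39, 2.79, 3.14, 3.14, 3.14].

### API

Orientations are given as a rotation vector (axis times angle).
In Python, from plant import read_state, read_camera, camera_params, robot gives the robot as it stands.
- The arm moves only by the tool carry_out, never from a script. Its argument "targets" is a list of rows, each an object of numbers: "hand": the opening in per cent of the stroke, from 0 (shut) to 100 (fully open); "x", "y", "z": the shift along the tool's x, y, z in m; "ax", "ay", "az": the turn, a rotation vector about the tool's x, y, z in rad. In form: [{"hand": .., "x": .., "y": .., "z": .., "ax": .., "ay": .., "az": ..}, ...]. A call has 1 to 8 rows; each row is the pose to reach, as a shift and turn from the pose commanded when the call began, along the tool's axes at that moment; what a row does not reach only later rows make up. A row lasts 1/8 s, in which the tool goes at most 62.5 mm and 10.7 degrees, less where a joint would pass 70% of its speed; a pose out of reach is approached as far as the arm can. A call with a gripper value outside its range is refused whole. The fingers move at their own pace and stop on an object; "newtons" is the grip in N (left out, the last holds). Time passes only in rows, so rows that repeat a pose let the fingers close. It gives the time, the measured TCP pose, the force, the opening and the grip force at its end, in the units of the state.
- read_state(): the state, without advancing time (a new reading comes with each control period).
- read_camera(name): name is "side" or "top"; returns (picture, depth): 480x640x3 uint8, blue, green, red; 480x640 float32, m along the optical axis (not along the pixel's ray), 0 where there is no reading.
- camera_params(name): a dict with "fx", "fy", "cx", "cy" (pixels), "k1" (the pictures are not rectified: a ray, as slopes to the right and down, at radius r is drawn at 1 + k1 r^2 times it, then the intrinsics apply), "position" and "rotation" of the camera in the world. Camera axes: x right, y up, looking along -z (the intrinsics and any distortion apply to the point x, -y, -z); pixel columns grow to the right and rows downward; lengths in m; the calibration is good to about 2 mm. A picture is of the moment at which its call begins. camera_params takes no time and is no camera call.
- robot.close_job(): hands the job in; it is judged then, once.
The state is a dict: "t": time; "q": joint angles; "dq": joint speeds; "joint_torque": joint torques, N m; "tool_pos": TCP position; "orientation": TCP orientation; "force": force on the tool from outside, world axes, zero at the start; "wrist_torque": the same for the moment, N m; "opening": finger opening in m; "gripper_force": force on a finger pad.
Only numpy, scipy, OpenCV 4.12 (cv2) and the standard library are available. Lean on these libraries where they do the work, as an engineer would, in place of code of your own. Each camera call takes 0.05 s, during which the arm holds its last target. There are 200 camera calls.

## Working session

There is one attempt and no reset: what is moved stays moved. The work goes in short steps, Python scripts to look and compute and a tool call to move; the robot and the scene stay as the last step left them, time stands still between calls to the robot, and variables do not carry over. Pictures are saved under pics/ and viewed, at most 10 in all, crops included, and the job is handed in when it is done.

Besides the shell and the picture viewer there is one more tool, called after "Emit:" by a JSON object that holds its "op" and its "data", one argument or row to a line. carry_out: Moves the arm, as the interface text tells. Its arguments: {"type":"object","properties":{"targets":{"type":"array","items":{"type":"object","properties":{"hand":{"type":"number"},"x":{"type":"number"},"y":{"type":"number"},"z":{"type":"number"},"ax":{"type":"number"},"ay":{"type":"number"},"az":{"type":"number"}}}},"newtons":{"type":"number"}},"required":["targets"]}

```bash
ls; mkdir -p pics; python3 - <<'E'
from plant import *
import cv2
for n in("top","side"):
    im,d=read_camera(n); cv2.imwrite(f"pics/{n}0.png",im); p=camera_params(n); print(n,p)
print(read_state())
E
```

```text
pics
top {'fx': 600.8483432065397, 'fy': 600.8483432065397, 'cx': 318.37238762046053, 'cy': 237.64546791400548, 'k1': 0.027074643379360233, 'position': array([ 0.210933  , -0.070525  ,  1.69272621]), 'rotation': array([ 0.1577427 , -0.16620841, -1.57042236])}
side {'fx': 454.63188510843827, 'fy': 454.63188510843827, 'cx': 327.38810128317033, 'cy': 239.38553615334914, 'k1': -0.05105652541062447, 'position': array([0.39983616, 0.99958351, 1.0684478 ]), 'rotation': array([ 0.08210439, -1.24957851, -2.73690429])}
{'t': 0.1, 'q': array([ 1.04057004e+00,  1.31058119e-01,  1.48915806e+00,  8.85762750e-06,
        1.52296595e+00, -8.53700087e-02]), 'dq': array([ 0.00054168, -0.00141165, -0.00336843, -0.00128609, -0.00039104,
        0.000567  ]), 'joint_torque': array([ 1.31622379e-03, -5.61341000e+01, -4.93095160e+01,  7.70044397e-02,
        2.90964358e-02, -3.29329055e-05]), 'tool_pos': array([0.25792256, 0.5412213 , 0.23651551]), 'orientation': array([-6.92923283e-01, -3.06371959e+00,  2.37480786e-03]), 'force': array([-0.29240977, -0.4724009 , -0.28271734]), 'wrist_torque': array([ 0.0709631 , -0.0069086 ,  0.01651031]), 'gripper_force': 0.0, 'opening': 0.09304809679140634}
```

View pics/top0.png

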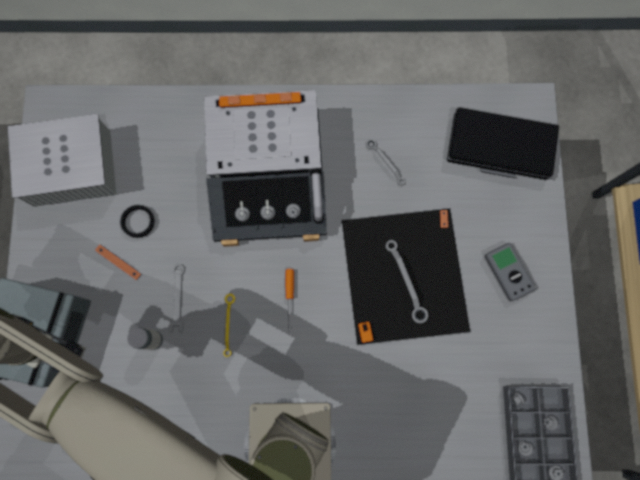

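View pics/side0.png

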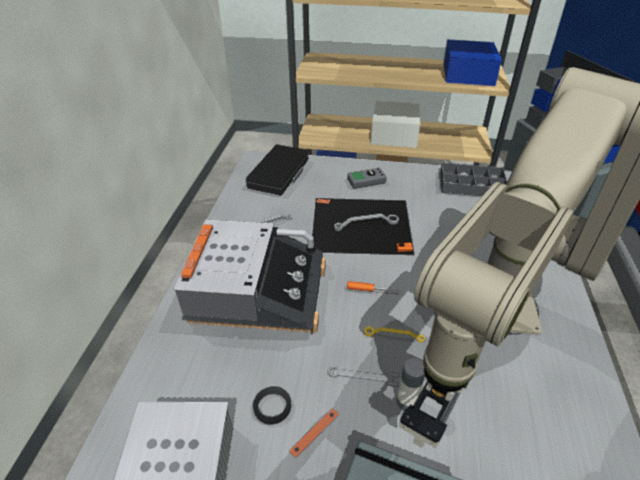

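The top view shows the bolts at (242,213), (267,211) and (293,210). Three things could be taken for the ratchet: the steel wrench on the mat (391,245)–(420,315), a smaller steel wrench off the mat (370,145)–(402,183), and the yellow wrench (230,297)–(228,353). I choose the larger steel one on the mat and will check it in a close crop.

```bash
cat > h.py <<'E'
import numpy as np, cv2
from plant import *
from scipy.spatial.transform import Rotation as R
def K(p): return np.array([[p['fx'],0,p['cx']],[0,p['fy'],p['cy']],[0,0,1.]]),np.array([p['k1'],0,0,0,0.])
F=np.diag([1,-1,-1.])
def ray(n,uv):
    p=camera_params(n);k,d=K(p)
    s=cv2.undistortPoints(np.array(uv,float).reshape(-1,1,2),k,d).reshape(-1,2)
    v=np.c_[s,np.ones(len(s))]@F
    return p['position'],R.from_rotvec(p['rotation']).apply(v)
def plane(n,uv,z):
    o,v=ray(n,uv); z=np.broadcast_to(z,len(v)); return o+v*((z-o[2])/v[:,2])[:,None]
def proj(n,P):
    p=camera_params(n);k,d=K(p)
    c=R.from_rotvec(p['rotation']).inv().apply(np.atleast_2d(P)-p['position'])@F
    return cv2.projectPoints(c.reshape(-1,1,3),np.zeros(3),np.zeros(3),k,d)[0].reshape(-1,2)
def tri(uv1,uv2):
    o1,v1=ray("top",uv1);o2,v2=ray("side",uv2);out=[]
    for a,b in zip(v1,v2):
        s=np.linalg.lstsq(np.c_[a,-b],o2-o1,rcond=None)[0]
        A=o1+s[0]*a;B=o2+s[1]*b;out.append(np.r_[(A+B)/2,np.linalg.norm(A-B)])
    return np.array(out)
def dpt(n,uv,d):
    o,v=ray(n,uv); return np.array([o+a*d[int(round(y)),int(round(x))] for a,(x,y) in zip(v,uv)])
E
python3 - <<'E'
from h import *
t=cv2.imread("pics/top0.png");s=cv2.imread("pics/side0.png")
f=lambda im,x,y,w,h:cv2.resize(im[y:y+h,x:x+w],(400,300),interpolation=cv2.INTER_CUBIC)
cv2.imwrite("pics/crop1.png",np.vstack([np.hstack([f(t,205,165,120,90),f(t,330,205,160,120)]),np.hstack([f(s,250,225,100,75),f(s,310,190,120,90)])]))
E
```

```text
(no output)
```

View pics/crop1.png

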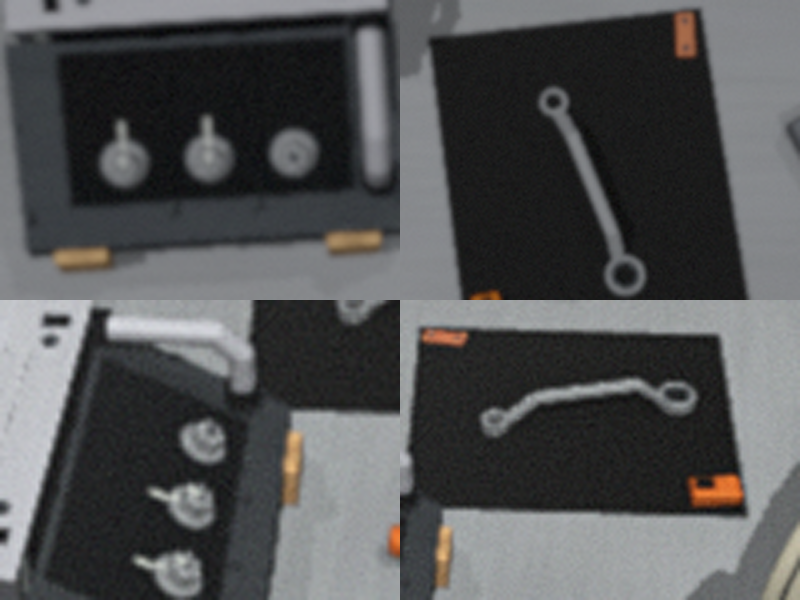

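The top-left panel shows the rightmost bolt at about (293,211) has no stripe, and the other two do. So it is the loose bolt, next to the pipe. The wrench on the mat is bare steel, with its big ring at (420,315) and small ring at (391,245). Next I measure both from the two views.

```bash
python3 - <<'E'
from h import *
t=cv2.imread("pics/top0.png");s=cv2.imread("pics/side0.png")
def holes(im,x,y,w,h,th):
    g=cv2.GaussianBlur(cv2.resize(im[y:y+h,x:x+w],None,fx=4,fy=4,interpolation=cv2.INTER_CUBIC),(5,5),0)
    hsv=cv2.cvtColor(g,cv2.COLOR_BGR2HSV)
    m=((hsv[...,2]>th)&(hsv[...,1]<70)).astype(np.uint8)
    c,hr=cv2.findContours(m,cv2.RETR_CCOMP,cv2.CHAIN_APPROX_NONE)
    o=[]
    for k,(a,q) in enumerate(zip(c,hr[0])):
        A=cv2.contourArea(a)/16
        if A>4:
            M=cv2.moments(a);b=cv2.minAreaRect(a)
            o.append((q[3]>=0,round(A,1),np.round([x+(M['m10']/M['m00']+.5)/4-.5,y+(M['m01']/M['m00']+.5)/4-.5],2),np.round(np.array(b[1])/4,1)))
    return o
print("wrench top");[print(i) for i in holes(t,378,235,60,95,70)]
print("wrench side");[print(i) for i in holes(s,328,205,75,30,80)]
print("bolts top");[print(i) for i in holes(t,230,196,75,30,90)]
print("bolts side");[print(i) for i in holes(s,278,250,35,55,90)]
E
```

```text
wrench top
(np.False_, 673.1, array([407.9 , 284.33]), array([89.2, 16.5]))
(np.True_, 73.5, array([419.63, 314.57]), array([9.9, 9.5]))
(np.True_, 24.4, array([390.89, 245.18]), array([5.8, 5.2]))
wrench side
(np.False_, 321.6, array([367.11, 219.47]), array([12.6, 65.2]))
(np.True_, 22.8, array([392.61, 217.88]), array([7.2, 4. ]))
bolts top
(np.False_, 125.4, array([292.33, 210.12]), array([12.2, 12.9]))
(np.False_, 140.6, array([241.35, 212.23]), array([12.1, 17.5]))
(np.False_, 136.9, array([266.82, 210.62]), array([12.1, 17.2]))
bolts side
(np.False_, 118.6, array([293.32, 292.85]), array([11.6, 16.2]))
(np.False_, 108.3, array([296.6 , 275.59]), array([11.5, 15.5]))
(np.False_, 87.3, array([300.43, 259.96]), array([10.6, 10.7]))
```

```bash
python3 - <<'E'
from h import *
np.set_printoptions(precision=4,suppress=True)
D={n:read_camera(n)[1] for n in("top","side")}
np.savez("d.npz",**D)
print("big tri",tri([[419.63,314.57]],[[392.61,217.88]]),"planes z=.012",plane("top",[[419.63,314.57],[390.89,245.18]],.011),plane("side",[[392.61,217.88],[338.2,226.3]],.011))
print("loose tri",tri([[292.33,210.12]],[[300.43,259.96]]))
# strap plane from depth
for n,poly in(("top",[[227,182],[308,178],[309,200],[228,202]]),("side",[[275,250],[290,240],[287,262],[275,290]])):
    m=np.zeros((480,640),np.uint8);cv2.fillPoly(m,[np.array(poly)],1)
    y,x=np.nonzero(m);P=dpt(n,np.c_[x,y],D[n]);P=P[D[n][y,x]>0]
    for _ in range(3):
        c=np.median(P,0) if _==0 else P.mean(0);v=np.linalg.svd(P-c,full_matrices=False)[2][2];v*=np.sign(v[2]);r=(P-c)@v;P=P[abs(r)<3*np.median(abs(r))+1e-4]
    print(n,"strap c",c,"n",v,"tilt",np.degrees(np.arccos(v[2])),"rms",r.std(),"yaw",np.degrees(np.arctan2(-v[1],-v[0])))
# wrench bar depth, mat depth
print("bar",dpt("top",[[404,280],[406,284],[408,288]],D["top"]),dpt("side",[[365,219],[368,218.5]],D["side"]))
print("mat",dpt("top",[[380,300],[440,260]],D["top"]),"head",dpt("top",[[292,210],[293,209]],D["top"]),dpt("side",[[301,258],[302,258]],D["side"]))
# mat corners & pack front edges
print("mat corners",plane("top",[[343,219],[452,209],[469,331],[357,343]],.003))
# skid blocks, module top corners at z .165
print("module top", plane("top",[[205,94],[316,91],[320,166],[207,172]],.165))
E
```

```text
big tri [[ 0.3423 -0.3605  0.0155  0.0007]] planes z=.012 [[ 0.3423 -0.3613  0.011 ]
 [ 0.5395 -0.2874  0.011 ]] [[ 0.3424 -0.3664  0.011 ]
 [ 0.5387 -0.2863  0.011 ]]
loose tri [[ 0.6243 -0.0091  0.0891  0.0005]]
top strap c [0.6737 0.0551 0.112 ] n [-0.4627 -0.0285  0.886 ] tilt 27.619894456198914 rms 0.003514142747037021 yaw 3.528689293830607
side strap c [0.6767 0.0288 0.1133] n [-0.4877 -0.0375  0.8722] tilt 29.28566618658292 rms 0.002071851065364172 yaw 4.401058147945532
bar [[ 0.4408 -0.3228  0.0007]
 [ 0.4255 -0.3235  0.0304]
 [ 0.4132 -0.3273  0.0394]] [[ 0.4437 -0.3127  0.0357]
 [ 0.4331 -0.3187  0.0346]]
mat [[ 0.3837 -0.2524  0.0081]
 [ 0.4982 -0.4281 -0.002 ]] head [[ 0.6213 -0.0086  0.101 ]
 [ 0.6257 -0.0111  0.0949]] [[ 0.622  -0.0069  0.0999]
 [ 0.6185 -0.0056  0.1016]]
mat corners [[ 0.619  -0.1523  0.003 ]
 [ 0.6471 -0.469   0.003 ]
 [ 0.297  -0.4978  0.003 ]
 [ 0.2656 -0.1859  0.003 ]]
module top [[ 0.9318  0.2266  0.165 ]
 [ 0.9398 -0.0758  0.165 ]
 [ 0.7253 -0.0853  0.165 ]
 [ 0.7098  0.2145  0.165 ]]
```

Checks: ring spacing is 210.6 mm (should be 210), and the loose bolt is at about (0.624, −0.009, 0.089), which agrees with the pack edges and the sill slope. Now the approach.

```bash
cat >> h.py <<'E'
np.set_printoptions(precision=4,suppress=True)
def Rdown(yaw): # tool z down, tool x at yaw(deg)
    c,s=np.cos(np.radians(yaw)),np.sin(np.radians(yaw)); return np.array([[c,s,0],[s,-c,0],[0,0,-1.]])
def rel(T0,P,Rm):
    p0,R0=T0; return np.r_[R0.T@(np.array(P)-p0), R.from_matrix(R0.T@Rm).as_rotvec()]
def cur():
    s=read_state(); return np.array(s['tool_pos']),R.from_rotvec(s['orientation']).as_matrix()
def show(T0,L):
    for P,Rm in L:
        v=rel(T0,P,Rm); print(*[f'"{k}":{x:.4f}' for k,x in zip("x y z ax ay az".split(),v)],sep=",")
E
python3 - <<'E'
from h import *
T=cur()
show(T,[([.46,.12,.26],Rdown(90))])
show(([.46,.12,.26],Rdown(90)),[([.441,-.324,.14],Rdown(20.6))])
print(plane("top",[[393,277],[243,213],[268,212.4],[293.2,210.9],[145,337]],[.037,.089,.089,.089,.16]))
E
```

```text
"x":-0.3637,"y":-0.2935,"z":-0.0229,"ax":-0.0010,"ay":0.0005,"az":1.1260
"x":-0.4440,"y":-0.0190,"z":0.1200,"ax":0.0000,"ay":0.0000,"az":1.2113
[[ 0.4444 -0.2871  0.037 ]
 [ 0.6165  0.1264  0.089 ]
 [ 0.6179  0.0578  0.089 ]
 [ 0.6218 -0.0115  0.089 ]
 [ 0.2791  0.3567  0.16  ]]
```

Emit:
{"op": "carry_out", "data": {
  "targets": [
    {"hand": 100,"x": -0.364,"y": -0.294,"z": -0.023,"az": 1.126},
    {"hand": 100,"x": -0.364,"y": -0.294,"z": -0.023,"az": 1.126},
    {"hand": 100,"x": -0.364,"y": -0.294,"z": -0.023,"az": 1.126},
    {"hand": 100,"x": -0.364,"y": -0.294,"z": -0.023,"az": 1.126},
    {"hand": 100,"x": -0.364,"y": -0.294,"z": -0.023,"az": 1.126},
    {"hand": 100,"x": -0.364,"y": -0.294,"z": -0.023,"az": 1.126},
    {"hand": 100,"x": -0.364,"y": -0.294,"z": -0.023,"az": 1.126},
    {"hand": 100,"x": -0.364,"y": -0.294,"z": -0.023,"az": 1.126}
  ]
}}

```text
schema error: expected keys hand, x, y, z, ax, ay, az
```

Emit:
{"op": "carry_out", "data": {
  "targets": [
    {"hand": 100,"x": -0.444,"y": -0.019,"z": 0.12,"az": 1.211},
    {"hand": 100,"x": -0.444,"y": -0.019,"z": 0.12,"az": 1.211},
    {"hand": 100,"x": -0.444,"y": -0.019,"z": 0.12,"az": 1.211},
    {"hand": 100,"x": -0.444,"y": -0.019,"z": 0.12,"az": 1.211},
    {"hand": 100,"x": -0.444,"y": -0.019,"z": 0.12,"az": 1.211},
    {"hand": 100,"x": -0.444,"y": -0.019,"z": 0.12,"az": 1.211},
    {"hand": 100,"x": -0.444,"y": -0.019,"z": 0.12,"az": 1.211},
    {"hand": 100,"x": -0.444,"y": -0.019,"z": 0.12,"az": 1.211}
  ]
}}

```text
schema error: expected keys hand, x, y, z, ax, ay, az
```

```bash
python3 - <<'E'
from h import *
T=cur();print(T)
show(T,[([.441,-.324,.14],Rdown(20.6)),([.441,-.3245,.035],Rdown(20.6))])
E
```

```text
(array([0.258 , 0.5414, 0.2368]), array([[-0.9027,  0.4303, -0.0005],
       [ 0.4303,  0.9027, -0.0009],
       [ 0.0001, -0.0011, -1.    ]]))
"x":-0.5376,"y":-0.7023,"z":0.0975,"ax":-0.0006,"ay":0.0012,"az":2.3372
"x":-0.5378,"y":-0.7026,"z":0.2025,"ax":-0.0006,"ay":0.0012,"az":2.3372
```

All keys are required.

Emit:
{"op": "carry_out", "data": {
  "targets": [
    {"hand": 100,"x": -0.364,"y": -0.294,"z": -0.023,"ax": 0,"ay": 0,"az": 1.126},
    {"hand": 100,"x": -0.364,"y": -0.294,"z": -0.023,"ax": 0,"ay": 0,"az": 1.126},
    {"hand": 100,"x": -0.364,"y": -0.294,"z": -0.023,"ax": 0,"ay": 0,"az": 1.126},
    {"hand": 100,"x": -0.364,"y": -0.294,"z": -0.023,"ax": 0,"ay": 0,"az": 1.126},
    {"hand": 100,"x": -0.364,"y": -0.294,"z": -0.023,"ax": 0,"ay": 0,"az": 1.126},
    {"hand": 100,"x": -0.364,"y": -0.294,"z": -0.023,"ax": 0,"ay": 0,"az": 1.126},
    {"hand": 100,"x": -0.364,"y": -0.294,"z": -0.023,"ax": 0,"ay": 0,"az": 1.126},
    {"hand": 100,"x": -0.364,"y": -0.294,"z": -0.023,"ax": 0,"ay": 0,"az": 1.126}
  ]
}}

```text
t: 1.2
tool_pos: [0.4611, 0.1168, 0.2606]
orientation: [2.224, 2.218, 0.0]
force: [-0.4, -0.4, -0.3]
opening: 0.0929
gripper_force: 0.0
```

Emit:
{"op": "carry_out", "data": {
  "targets": [
    {"hand": 100,"x": -0.444,"y": -0.019,"z": 0.12,"ax": 0,"ay": 0,"az": 1.211},
    {"hand": 100,"x": -0.444,"y": -0.019,"z": 0.12,"ax": 0,"ay": 0,"az": 1.211},
    {"hand": 100,"x": -0.444,"y": -0.019,"z": 0.12,"ax": 0,"ay": 0,"az": 1.211},
    {"hand": 100,"x": -0.444,"y": -0.019,"z": 0.12,"ax": 0,"ay": 0,"az": 1.211},
    {"hand": 100,"x": -0.444,"y": -0.019,"z": 0.12,"ax": 0,"ay": 0,"az": 1.211},
    {"hand": 100,"x": -0.444,"y": -0.019,"z": 0.12,"ax": 0,"ay": 0,"az": 1.211},
    {"hand": 100,"x": -0.444,"y": -0.019,"z": 0.12,"ax": 0,"ay": 0,"az": 1.211},
    {"hand": 100,"x": -0.444,"y": -0.019,"z": 0.12,"ax": 0,"ay": 0,"az": 1.211}
  ]
}}

```text
t: 2.2
tool_pos: [0.4398, -0.3271, 0.1389]
orientation: [-3.091, -0.555, 0.002]
force: [-0.4, -0.1, -0.9]
opening: 0.0929
gripper_force: 0.0
```

```bash
python3 - <<'E'
from h import *
T=cur();print(T)
show(T,[([.441,-.324,.14],Rdown(20.6)),([.441,-.3245,.035],Rdown(20.6))])
E
```

```text
(array([ 0.4398, -0.3271,  0.1389]), array([[ 0.9375,  0.348 , -0.0016],
       [ 0.348 , -0.9375,  0.0007],
       [-0.0012, -0.0012, -1.    ]]))
"x":0.0022,"y":-0.0025,"z":-0.0011,"ax":-0.0012,"ay":0.0012,"az":-0.0041
"x":0.0022,"y":-0.0019,"z":0.1039,"ax":-0.0012,"ay":0.0012,"az":-0.0041
```

Emit:
{"op": "carry_out", "data": {
  "targets": [
    {"hand": 100,"x": 0.002,"y": -0.002,"z": 0.04,"ax": 0,"ay": 0,"az": -0.004},
    {"hand": 100,"x": 0.002,"y": -0.002,"z": 0.08,"ax": 0,"ay": 0,"az": -0.004},
    {"hand": 100,"x": 0.002,"y": -0.002,"z": 0.102,"ax": 0,"ay": 0,"az": -0.004},
    {"hand": 100,"x": 0.002,"y": -0.002,"z": 0.102,"ax": 0,"ay": 0,"az": -0.004},
    {"hand": 30,"x": 0.002,"y": -0.002,"z": 0.102,"ax": 0,"ay": 0,"az": -0.004},
    {"hand": 20,"x": 0.002,"y": -0.002,"z": 0.102,"ax": 0,"ay": 0,"az": -0.004},
    {"hand": 0,"x": 0.002,"y": -0.002,"z": 0.102,"ax": 0,"ay": 0,"az": -0.004},
    {"hand": 0,"x": 0.002,"y": -0.002,"z": 0.102,"ax": 0,"ay": 0,"az": -0.004}
  ],
  "newtons": 60
}}

```text
t: 3.2
tool_pos: [0.4427, -0.3221, 0.039]
orientation: [3.089, 0.568, 0.001]
force: [0.5, -0.2, 0.5]
opening: 0.0576
gripper_force: 0.0
```

Emit:
{"op": "carry_out", "data": {
  "targets": [
    {"hand": 0,"x": 0,"y": 0,"z": 0,"ax": 0,"ay": 0,"az": 0},
    {"hand": 0,"x": 0,"y": 0,"z": 0,"ax": 0,"ay": 0,"az": 0},
    {"hand": 0,"x": 0,"y": 0,"z": 0,"ax": 0,"ay": 0,"az": 0}
  ],
  "newtons": 60
}}

```text
t: 3.58
tool_pos: [0.4424, -0.3218, 0.0384]
orientation: [-3.09, -0.568, 0.0]
force: [0.4, -0.1, 0.3]
opening: 0.0278
gripper_force: 0.0
```

```bash
python3 - <<'E'
from h import *
s=read_state();print(s['opening'],s['gripper_force'],s['force'],s['wrist_torque']);print(cur())
im=read_camera("top")[0];im2=read_camera("side")[0]
f=lambda im,x,y,w,h:cv2.resize(im[y:y+h,x:x+w],(400,300),interpolation=cv2.INTER_CUBIC)
cv2.imwrite("pics/g1.png",np.hstack([f(im,330,205,160,120),f(im2,290,150,160,120)]))
E
```

```text
0.027798238869037973 0.0 [ 0.4484 -0.1037  0.3152] [-0.025   0.143   0.0802]
(array([ 0.4424, -0.3218,  0.0384]), array([[ 0.9346,  0.3558, -0.0001],
       [ 0.3558, -0.9346,  0.0001],
       [-0.0001, -0.0001, -1.    ]]))
```

Emit:
{"op": "carry_out", "data": {
  "targets": [
    {"hand": 0,"x": 0,"y": 0.001,"z": 0.001,"ax": 0,"ay": 0,"az": 0},
    {"hand": 0,"x": 0,"y": 0.002,"z": 0.001,"ax": 0,"ay": 0,"az": 0},
    {"hand": 0,"x": 0,"y": 0.002,"z": 0.001,"ax": 0,"ay": 0,"az": 0},
    {"hand": 0,"x": 0,"y": 0.002,"z": 0.001,"ax": 0,"ay": 0,"az": 0},
    {"hand": 0,"x": 0,"y": 0.002,"z": 0.001,"ax": 0,"ay": 0,"az": 0},
    {"hand": 0,"x": 0,"y": 0.002,"z": 0.001,"ax": 0,"ay": 0,"az": 0}
  ],
  "newtons": 60
}}

```text
t: 4.42
tool_pos: [0.4432, -0.3236, 0.038]
orientation: [-3.089, -0.568, -0.0]
force: [-1.6, 1.7, 6.8]
opening: 0.0132
gripper_force: 60.0
```

Emit:
{"op": "carry_out", "data": {
  "targets": [
    {"hand": 0,"x": 0,"y": 0,"z": -0.03,"ax": 0,"ay": 0,"az": 0},
    {"hand": 0,"x": 0,"y": 0,"z": -0.07,"ax": 0,"ay": 0,"az": 0},
    {"hand": 0,"x": 0,"y": 0,"z": -0.12,"ax": 0,"ay": 0,"az": 0},
    {"hand": 0,"x": 0,"y": 0,"z": -0.17,"ax": 0,"ay": 0,"az": 0},
    {"hand": 0,"x": 0,"y": 0,"z": -0.2,"ax": 0,"ay": 0,"az": 0},
    {"hand": 0,"x": 0,"y": 0,"z": -0.2,"ax": 0,"ay": 0,"az": 0}
  ],
  "newtons": 60
}}

```text
t: 5.18
tool_pos: [0.4441, -0.3245, 0.2396]
orientation: [3.087, 0.568, 0.004]
force: [-0.5, -0.1, -4.2]
opening: 0.0132
gripper_force: 60.0
```

```bash
python3 - <<'E'
from h import *
s=read_state();print(s['t'],s['opening'],s['gripper_force'],s['force'],s['wrist_torque']);print(cur())
p,Rm=cur()
for n in("top","side"):
    im=read_camera(n)[0];cv2.imwrite(f"pics/lift_{n}.png",im)
    # expected ring underside/top-mid at 7mm above underside
    P=[p+Rm@np.array([-.105,0,.034-.007]),p+Rm@np.array([.105,0,.034-.007])];uv=proj(n,P);print(n,uv)
    x,y=uv.mean(0).astype(int);x0,y0=max(0,min(480,x-80)),max(0,min(360,y-60))
    c=cv2.resize(im[y0:y0+120,x0:x0+160],(400,300),interpolation=cv2.INTER_CUBIC);print(x0,y0)
    a=c if n=="top" else np.hstack([a,c])
cv2.imwrite("pics/g2.png",a)
E
```

```text
5.175 0.013212561787647974 59.98930871486664 [-0.4688 -0.0634 -4.2454] [-0.0432  0.0931 -0.0007]
(array([ 0.4441, -0.3245,  0.2396]), array([[ 0.9345,  0.3558,  0.0032],
       [ 0.3558, -0.9345, -0.0027],
       [ 0.002 ,  0.0037, -1.    ]]))
top [[433.7485 306.5382]
 [400.5864 228.7253]]
337 207
side [[397.1901 172.9654]
 [338.419  179.9111]]
287 116
```

View pics/g2.png

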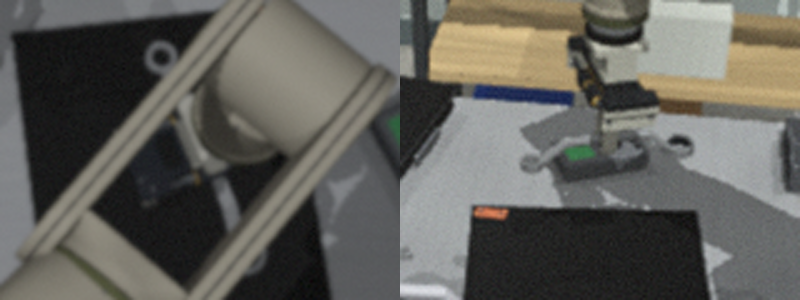

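The wrench is held level with its rings where predicted: big ring at side (399,174), small ring at top (402,230). I now carry it over the bolt.

```bash
cat >> h.py <<'E'
PSI=np.radians(2.8);TI=np.radians(28)
N=np.array([-np.sin(TI)*np.cos(PSI),-np.sin(TI)*np.sin(PSI),np.cos(TI)])
PY=np.array([-np.sin(PSI),np.cos(PSI),0]); UP=np.cross(PY,N)  # uphill
B=np.array([.6245,-.009,.0885]); RX,RZ=-.1075,.035
def onbolt(th,h,b=None,dp=0):
    b=B if b is None else b
    x=np.cos(np.radians(th))*PY+np.sin(np.radians(th))*UP; z=-N
    Rm=np.c_[x,np.cross(z,x),z]
    Rm=Rm@R.from_rotvec([0,np.radians(dp),0]).as_matrix()
    return b+N*h-Rm@np.array([RX,0,RZ]),Rm
def ringpos():
    p,Rm=cur(); return p+Rm@np.array([RX,0,RZ])
E
python3 - <<'E'
from h import *
T=cur();print(UP)
A=onbolt(-10,.12);C=onbolt(-10,.035);print(A[0],C[0])
show(T,[A]);show(A,[C])
E
```

```text
[0.8819 0.0431 0.4695]
[0.5302 0.0924 0.2166] [0.57   0.0943 0.1415]
"x":0.2298,"y":-0.3570,"z":0.0193,"ax":-0.4591,"ay":0.2733,"az":-1.4000
"x":0.0000,"y":0.0000,"z":0.0850,"ax":0.0000,"ay":0.0000,"az":0.0000
```

Emit:
{"op": "carry_out", "data": {
  "targets": [
    {"hand": 0,"x": 0.23,"y": -0.357,"z": -0.01,"ax": -0.459,"ay": 0.273,"az": -1.4},
    {"hand": 0,"x": 0.23,"y": -0.357,"z": -0.01,"ax": -0.459,"ay": 0.273,"az": -1.4},
    {"hand": 0,"x": 0.23,"y": -0.357,"z": -0.01,"ax": -0.459,"ay": 0.273,"az": -1.4},
    {"hand": 0,"x": 0.23,"y": -0.357,"z": -0.01,"ax": -0.459,"ay": 0.273,"az": -1.4},
    {"hand": 0,"x": 0.23,"y": -0.357,"z": -0.01,"ax": -0.459,"ay": 0.273,"az": -1.4},
    {"hand": 0,"x": 0.23,"y": -0.357,"z": -0.01,"ax": -0.459,"ay": 0.273,"az": -1.4},
    {"hand": 0,"x": 0.23,"y": -0.357,"z": 0.01,"ax": -0.459,"ay": 0.273,"az": -1.4},
    {"hand": 0,"x": 0.23,"y": -0.357,"z": 0.019,"ax": -0.459,"ay": 0.273,"az": -1.4}
  ],
  "newtons": 60
}}

```text
t: 6.28
tool_pos: [0.5284, 0.096, 0.213]
orientation: [1.698, 2.155, 0.448]
force: [-0.1, -0.1, -5.2]
opening: 0.0135
gripper_force: 60.0
```

```bash
python3 - <<'E'
from h import *
s=read_state();print(s['t'],s['force'],s['wrist_torque']);T=cur();print(T[0])
show(T,[onbolt(-10,.12),onbolt(-10,.05)])
E
```

```text
6.275 [-0.0966 -0.0669 -5.1509] [-0.1835  0.7357  0.0101]
[0.5284 0.096  0.213 ]
"x":-0.0042,"y":0.0023,"z":-0.0024,"ax":-0.0037,"ay":-0.0035,"az":0.0120
"x":-0.0045,"y":0.0026,"z":0.0676,"ax":-0.0037,"ay":-0.0035,"az":0.0120
```

Emit:
{"op": "carry_out", "data": {
  "targets": [
    {"hand": 0,"x": -0.004,"y": 0.0025,"z": 0.03,"ax": -0.004,"ay": -0.003,"az": 0.012},
    {"hand": 0,"x": -0.004,"y": 0.0025,"z": 0.055,"ax": -0.004,"ay": -0.003,"az": 0.012},
    {"hand": 0,"x": -0.004,"y": 0.0025,"z": 0.07,"ax": -0.004,"ay": -0.003,"az": 0.012},
    {"hand": 0,"x": -0.004,"y": 0.0025,"z": 0.073,"ax": -0.004,"ay": -0.003,"az": 0.012},
    {"hand": 0,"x": -0.004,"y": 0.0025,"z": 0.073,"ax": -0.004,"ay": -0.003,"az": 0.012},
    {"hand": 0,"x": -0.004,"y": 0.0025,"z": 0.073,"ax": -0.004,"ay": -0.003,"az": 0.012}
  ],
  "newtons": 60
}}

```text
t: 7.02
tool_pos: [0.5683, 0.09, 0.1559]
orientation: [1.718, 2.126, 0.456]
force: [0.6, -0.3, -5.0]
opening: 0.0135
gripper_force: 60.0
```

```bash
python3 - <<'E'
from h import *
s=read_state();print(s['t'],s['force'],s['wrist_torque']);T=cur();print(T[0]);rp=ringpos()
print("ring rel bolt: up,y,n",(rp-B)@UP,(rp-B)@PY,(rp-B)@N)
show(T,[onbolt(-10,.045)])
for n in("top","side"):
    im=read_camera(n)[0];cv2.imwrite(f"pics/hov_{n}.png",im)
    print(n,"ring",proj(n,[rp,rp+.014*N]),"bolt",proj(n,[B,B+.014*N]))
    x,y=proj(n,[B])[0].astype(int);x0,y0=x-50,y-40
    c=cv2.resize(im[y0:y0+75,x0:x0+100],(400,300),interpolation=cv2.INTER_CUBIC);print(x0,y0)
    a=c if n=="top" else np.hstack([a,c])
cv2.imwrite("pics/h1.png",a)
E
```

```text
7.025 [ 0.5709 -0.2925 -4.9651] [-0.0571  0.6573  0.023 ]
[0.5683 0.09   0.1559]
ring rel bolt: up,y,n 0.004033427111230094 -0.004564346062889524 0.049109320487056775
"x":0.0050,"y":-0.0042,"z":0.0035,"ax":0.0057,"ay":0.0051,"az":-0.0110
top ring [[293.7242 212.7446]
 [293.6751 214.0035]] bolt [[292.3186 210.0017]
 [292.2594 211.2012]]
242 170
side ring [[306.4653 248.8197]
 [308.5057 245.9521]] bolt [[300.4511 260.1216]
 [302.4143 257.3795]]
250 220
```

View pics/h1.png

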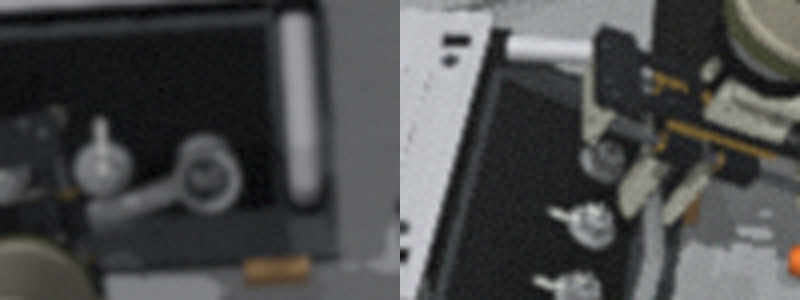

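The top view shows the ring at (294,213), right where predicted and over the bolt. I correct the offset and go to the start of the swing, just above the head.

```bash
python3 - <<'E'
from h import *
T=cur();show(T,[onbolt(-22,.04),onbolt(-35,.03),onbolt(-35,.022)])
E
```

```text
"x":0.0025,"y":-0.0271,"z":0.0087,"ax":0.0060,"ay":0.0059,"az":-0.2205
"x":-0.0054,"y":-0.0501,"z":0.0186,"ax":0.0053,"ay":0.0066,"az":-0.4474
"x":-0.0054,"y":-0.0502,"z":0.0266,"ax":0.0053,"ay":0.0066,"az":-0.4474
```

Emit:
{"op": "carry_out", "data": {
  "targets": [
    {"hand": 0,"x": 0.004,"y": -0.014,"z": 0.004,"ax": 0.006,"ay": 0.006,"az": -0.1},
    {"hand": 0,"x": 0.0025,"y": -0.027,"z": 0.0085,"ax": 0.006,"ay": 0.006,"az": -0.22},
    {"hand": 0,"x": -0.0015,"y": -0.038,"z": 0.014,"ax": 0.006,"ay": 0.006,"az": -0.33},
    {"hand": 0,"x": -0.0055,"y": -0.05,"z": 0.0185,"ax": 0.005,"ay": 0.0065,"az": -0.447},
    {"hand": 0,"x": -0.0055,"y": -0.05,"z": 0.0265,"ax": 0.005,"ay": 0.0065,"az": -0.447},
    {"hand": 0,"x": -0.0055,"y": -0.05,"z": 0.0265,"ax": 0.005,"ay": 0.0065,"az": -0.447},
    {"hand": 0,"x": -0.0055,"y": -0.05,"z": 0.0265,"ax": 0.005,"ay": 0.0065,"az": -0.447}
  ],
  "newtons": 60
}}

```text
t: 8.0
tool_pos: [0.5396, 0.0751, 0.1099]
orientation: [1.188, 2.42, 0.325]
force: [-0.2, 0.0, -4.3]
opening: 0.0135
gripper_force: 60.0
```

```bash
cat >> h.py <<'E'
def stat():
    s=read_state();rp=ringpos();p,Rm=cur()
    x=Rm[:,0];th=np.degrees(np.arctan2(x@UP,x@PY))
    print("t",round(s['t'],2),"F up,y,n",np.array([UP,PY,N])@s['force'],"M(up,y,n)",np.array([UP,PY,N])@s['wrist_torque'],"grip",round(s['opening'],4))
    d=rp-B;print("ring up,y,n mm",1e3*np.array([d@UP,d@PY,d@N]),"th",th,"tilt err x,y",np.degrees(Rm[:,0]@N),np.degrees(Rm[:,1]@N))
E
python3 - <<'E'
from h import *
stat();T=cur();show(T,[onbolt(-35,.022),onbolt(-35,.014)])
for n in("top","side"):
    rp=ringpos();im=read_camera(n)[0];cv2.imwrite(f"pics/hov2_{n}.png",im);print(proj(n,[rp,rp+.014*N,B,B+.014*N]))
E
```

```text
t 8.0 F up,y,n [-2.201   0.0285 -3.6792] M(up,y,n) [-0.0995  0.6247 -0.031 ] grip 0.0135
ring up,y,n mm [ 0.3186 -0.0292 21.8134] th -34.90236638495317 tilt err x,y 0.006296115396146653 0.0008749265281312348
"x":0.0002,"y":-0.0004,"z":-0.0002,"ax":0.0000,"ay":-0.0001,"az":-0.0017
"x":0.0002,"y":-0.0004,"z":0.0078,"ax":0.0000,"ay":-0.0001,"az":-0.0017
[[292.2298 211.7648]
 [292.1691 212.9944]
 [292.3186 210.0017]
 [292.2594 211.2012]]
[[303.4344 255.7857]
 [305.4351 252.9903]
 [300.4511 260.1216]
 [302.4143 257.3795]]
```

```bash
python3 - <<'E'
from h import *
a=[]
for n,x0,y0 in(("top",270,192),("side",283,235)):
    im=cv2.imread(f"pics/hov2_{n}.png")[y0:y0+36,x0:x0+40]
    a.append(cv2.normalize(cv2.resize(im,(400,360),interpolation=cv2.INTER_CUBIC),None,0,255,cv2.NORM_MINMAX))
cv2.imwrite("pics/h2.png",np.hstack(a))
E
```

```text
(no output)
```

View pics/h2.png

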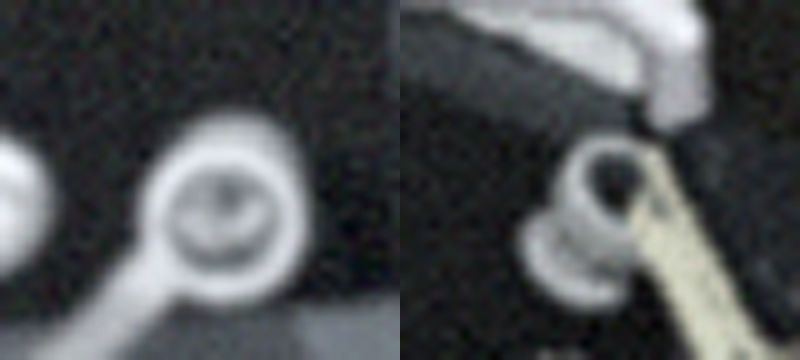

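```bash
python3 - <<'E'
from h import *
def blob(f,x0,y0,w,h,th):
    im=cv2.imread(f)[y0:y0+h,x0:x0+w];g=cv2.cvtColor(cv2.resize(im,None,fx=8,fy=8,interpolation=cv2.INTER_CUBIC),cv2.COLOR_BGR2GRAY)
    g=cv2.GaussianBlur(g,(9,9),0)
    c=max(cv2.findContours((g>th).astype(np.uint8),cv2.RETR_EXTERNAL,cv2.CHAIN_APPROX_NONE)[0],key=cv2.contourArea)
    hl=cv2.convexHull(c);e=cv2.fitEllipse(hl);q=lambda a:(np.array(a)+.5)/8-.5
    x,y,ww,hh=cv2.boundingRect(c)
    print(f,th,"ell",q(e[0])+[x0,y0],np.array(e[1])/8,"bbox x",x0+x/8-.5,x0+(x+ww)/8-.5,"y",y0+y/8-.5,y0+(y+hh)/8-.5)
for th in(50,60,75): blob("pics/top0.png",282,200,21,21,th)
for th in(50,60,75): blob("pics/side0.png",290,249,22,22,th)
n=(B,)
# predicted flange outline bbox
for n in("top","side"):
    a=np.linspace(0,6.28,60);c=np.cos(a)[:,None]*PY+np.sin(a)[:,None]*UP
    for h,r in((0,.0185),(-.004,.0185)):
        q=proj(n,B+c*r+h*N);print(n,"pred flange",h,q.min(0),q.max(0))
    q=proj(n,ringpos()+.014*N+c*.0215);print(n,"pred ring top",q.min(0),q.max(0))
g=cv2.cvtColor(cv2.imread("pics/hov2_top.png"),cv2.COLOR_BGR2GRAY);print(g[210:215,280:306])
g=cv2.cvtColor(cv2.imread("pics/hov2_side.png"),cv2.COLOR_BGR2GRAY);print(g[245:270,294:312])
E
```

```text
pics/top0.png 50 ell [292.5616 210.2556] [15.0382 15.4222] bbox x 284.875 300.25 y 202.75 217.875
pics/top0.png 60 ell [292.5247 210.2353] [14.4009 14.8449] bbox x 285.25 299.875 y 203.0 217.625
pics/top0.png 75 ell [292.4631 210.203 ] [13.4239 13.9812] bbox x 285.625 299.375 y 203.375 217.125
pics/side0.png 50 ell [300.5388 259.7978] [11.7237 13.3864] bbox x 293.875 306.375 y 253.625 266.0
pics/side0.png 60 ell [300.4929 259.7702] [11.2245 13.089 ] bbox x 294.125 306.125 y 253.875 265.75
pics/side0.png 75 ell [300.5241 259.7761] [10.6191 12.5926] bbox x 294.375 305.875 y 254.25 265.5
top pred flange 0 [285.5969 203.4428] [299.0416 216.5201]
top pred flange -0.004 [285.6292 203.1178] [299.0428 216.167 ]
top pred ring top [284.1853 205.2537] [300.1426 220.7519]
side pred flange 0 [295.0887 255.4534] [305.7657 264.8591]
side pred flange -0.004 [294.5388 256.2339] [305.2025 265.6334]
side pred ring top [299.1518 247.5593] [311.7013 258.5537]
[[ 20  18  16  30  60  94 109 104  87  80  76  70  61  65  71  76  89 103
  103  80  51  23  19  13  15  20]
 [ 22  21  25  39  74 104 108  91  78 
[... 1574 characters left out ...]
108 136 153 155 158 149]
 [ 31  68 128 137 129 118 113 102  86  80  90  84  82  96 127 156 156 157]
 [ 27  54  95 132 135 128 119 107  88  76  71  69  43  53  97 140 155 153]
 [ 29  30  56  92 124 138 140 136 115 114  94  70  34  23  58 109 152 157]
 [ 33  27  39  52  88 116 130 137 135 135 106  73  34  26  37  90 142 158]
 [ 36  29  24  31  40  65  83  98  93  87  72  47  28  22  26  54 112 150]
 [ 25  32  30  30  26  34  42  47  44  43  41  23  31  31  28  42  91 140]
 [ 31  35  32  32  25  30  28  31  19  31  28  27  25  29  18  29  62 116]
 [ 35  24  29  29  32  30  31  28  21  29  27  28  27  21  28  28  47  96]
 [ 30  29  29  33  25  32  35  19  26  31  30  28  30  28  27  28  37  70]]
```

```bash
sed -i 's/^B=np.array.*; RX/B=np.array([.6242,-.0098,.0885]); RX/' h.py; python3 - <<'E'
from h import *
stat();T=cur();show(T,[onbolt(-35,.016),onbolt(-35,.011)])
E
```

```text
t 8.1 F up,y,n [-1.9332  0.4262 -3.5418] M(up,y,n) [0.0273 0.692  0.0547] grip 0.0134
ring up,y,n mm [ 0.5141  0.7754 21.6453] th -34.93888643202468 tilt err x,y 0.008718329871605287 -0.0026840214004526324
"x":-0.0003,"y":-0.0010,"z":0.0057,"ax":-0.0000,"ay":-0.0002,"az":-0.0011
"x":-0.0003,"y":-0.0010,"z":0.0107,"ax":-0.0000,"ay":-0.0002,"az":-0.0011
```

Emit:
{"op": "carry_out", "data": {
  "targets": [
    {"hand": 0,"x": -0.0003,"y": -0.001,"z": 0.0055,"ax": 0,"ay": 0,"az": 0},
    {"hand": 0,"x": -0.0003,"y": -0.001,"z": 0.0075,"ax": 0,"ay": 0,"az": 0},
    {"hand": 0,"x": -0.0003,"y": -0.001,"z": 0.009,"ax": 0,"ay": 0,"az": 0},
    {"hand": 0,"x": -0.0003,"y": -0.001,"z": 0.0105,"ax": 0,"ay": 0,"az": 0},
    {"hand": 0,"x": -0.0003,"y": -0.001,"z": 0.0105,"ax": 0,"ay": 0,"az": 0}
  ],
  "newtons": 60
}}

```text
t: 8.72
tool_pos: [0.5437, 0.0741, 0.0999]
orientation: [1.186, 2.42, 0.324]
force: [1.3, -0.7, -2.1]
opening: 0.0135
gripper_force: 60.0
```

```bash
python3 - <<'E'
from h import *
stat();print(cur())
E
```

```text
t 8.72 F up,y,n [ 0.1248 -0.8081 -2.4734] M(up,y,n) [-0.2705  0.4334  0.0444] grip 0.0135
ring up,y,n mm [-0.3937 -0.3375 10.9464] th -34.978844562117196 tilt err x,y -0.005821587869163852 -0.017725373777696635
(array([0.5437, 0.0741, 0.0999]), array([[-0.5455,  0.6947,  0.4688],
       [ 0.7937,  0.6079,  0.0227],
       [-0.2692,  0.3844, -0.883 ]]))
```

Emit:
{"op": "carry_out", "data": {
  "targets": [
    {"hand": 0,"x": 0,"y": 0,"z": 0.0015,"ax": 0,"ay": 0,"az": 0},
    {"hand": 0,"x": 0,"y": 0,"z": 0.003,"ax": 0,"ay": 0,"az": 0},
    {"hand": 0,"x": 0,"y": 0,"z": 0.003,"ax": 0,"ay": 0,"az": 0},
    {"hand": 0,"x": 0,"y": 0,"z": 0.003,"ax": 0,"ay": 0,"az": 0}
  ],
  "newtons": 60
}}

```text
t: 9.22
tool_pos: [0.5452, 0.0741, 0.0975]
orientation: [1.186, 2.42, 0.324]
force: [0.6, -3.8, -2.0]
opening: 0.0133
gripper_force: 60.0
```

```bash
python3 - <<'E'
from h import *
stat()
L=[onbolt(t,.007) for t in (-30,-24,-18,-12,-6,0,6,12)]
show(onbolt(-35,.008),L)
E
```

```text
t 9.22 F up,y,n [-0.5381 -3.7979 -1.956 ] M(up,y,n) [-0.7883  0.1692  0.0723] grip 0.0133
ring up,y,n mm [-0.2522 -0.4615  8.0922] th -34.98069917962014 tilt err x,y -0.02140516697116985 -0.013262556033683369
"x":-0.0004,"y":0.0094,"z":0.0010,"ax":0.0000,"ay":0.0000,"az":0.0873
"x":-0.0020,"y":0.0205,"z":0.0010,"ax":0.0000,"ay":-0.0000,"az":0.1920
"x":-0.0047,"y":0.0314,"z":0.0010,"ax":0.0000,"ay":-0.0000,"az":0.2967
"x":-0.0085,"y":0.0420,"z":0.0010,"ax":0.0000,"ay":-0.0000,"az":0.4014
"x":-0.0135,"y":0.0521,"z":0.0010,"ax":0.0000,"ay":-0.0000,"az":0.5061
"x":-0.0194,"y":0.0617,"z":0.0010,"ax":0.0000,"ay":0.0000,"az":0.6109
"x":-0.0264,"y":0.0705,"z":0.0010,"ax":0.0000,"ay":0.0000,"az":0.7156
"x":-0.0342,"y":0.0786,"z":0.0010,"ax":0.0000,"ay":0.0000,"az":0.8203
```

```bash
python3 - <<'E'
from h import *
b=B-.0012*PY
show(onbolt(-35,.008),[onbolt(-35,.008,b)]+[onbolt(t,.007,b) for t in (-28,-21,-14,-7,0,7,14)])
E
```

```text
"x":-0.0010,"y":-0.0007,"z":-0.0000,"ax":0.0000,"ay":0.0000,"az":0.0000
"x":-0.0018,"y":0.0124,"z":0.0010,"ax":0.0000,"ay":0.0000,"az":0.1222
"x":-0.0042,"y":0.0253,"z":0.0010,"ax":0.0000,"ay":0.0000,"az":0.2443
"x":-0.0081,"y":0.0378,"z":0.0010,"ax":0.0000,"ay":0.0000,"az":0.3665
"x":-0.0136,"y":0.0498,"z":0.0010,"ax":0.0000,"ay":0.0000,"az":0.4887
"x":-0.0204,"y":0.0610,"z":0.0010,"ax":0.0000,"ay":0.0000,"az":0.6109
"x":-0.0286,"y":0.0712,"z":0.0010,"ax":0.0000,"ay":0.0000,"az":0.7330
"x":-0.0380,"y":0.0804,"z":0.0010,"ax":-0.0000,"ay":0.0000,"az":0.8552
```

Emit:
{"op": "carry_out", "data": {
  "targets": [
    {"hand": 0,"x": -0.001,"y": -0.0007,"z": 0,"ax": 0,"ay": 0,"az": 0},
    {"hand": 0,"x": -0.001,"y": -0.0007,"z": 0.001,"ax": 0,"ay": 0,"az": 0},
    {"hand": 0,"x": -0.0018,"y": 0.0124,"z": 0.001,"ax": 0,"ay": 0,"az": 0.122},
    {"hand": 0,"x": -0.0042,"y": 0.0253,"z": 0.001,"ax": 0,"ay": 0,"az": 0.244},
    {"hand": 0,"x": -0.0042,"y": 0.0253,"z": 0.001,"ax": 0,"ay": 0,"az": 0.244}
  ],
  "newtons": 60
}}

```text
t: 9.85
tool_pos: [0.5656, 0.0873, 0.1075]
orientation: [1.485, 2.278, 0.398]
force: [-2.5, 3.7, 0.4]
opening: 0.0136
gripper_force: 60.0
```

```bash
python3 - <<'E'
from h import *
stat()
b=B-.0012*PY
show(onbolt(-21,.007,b),[onbolt(t,.007,b) for t in (-14,-7,0,7,14)])
E
```

```text
t 9.85 F up,y,n [-1.9085  3.8298  1.4387] M(up,y,n) [0.0589 0.6137 0.1302] grip 0.0136
ring up,y,n mm [-0.1388 -0.5328  6.9538] th -20.963955740222858 tilt err x,y 0.06412462433895752 -0.0030504102256824796
"x":-0.0008,"y":0.0131,"z":0.0000,"ax":0.0000,"ay":0.0000,"az":0.1222
"x":-0.0032,"y":0.0260,"z":-0.0000,"ax":-0.0000,"ay":0.0000,"az":0.2443
"x":-0.0071,"y":0.0385,"z":0.0000,"ax":0.0000,"ay":0.0000,"az":0.3665
"x":-0.0126,"y":0.0505,"z":0.0000,"ax":0.0000,"ay":0.0000,"az":0.4887
"x":-0.0194,"y":0.0617,"z":0.0000,"ax":-0.0000,"ay":-0.0000,"az":0.6109
```

Emit:
{"op": "carry_out", "data": {
  "targets": [
    {"hand": 0,"x": -0.0006,"y": 0.0131,"z": 0,"ax": 0,"ay": 0,"az": 0.122},
    {"hand": 0,"x": -0.003,"y": 0.026,"z": 0,"ax": 0,"ay": 0,"az": 0.244},
    {"hand": 0,"x": -0.003,"y": 0.026,"z": 0,"ax": 0,"ay": 0,"az": 0.244}
  ],
  "newtons": 60
}}

```text
t: 10.22
tool_pos: [0.5874, 0.0942, 0.119]
orientation: [1.767, 2.103, 0.465]
force: [-1.3, 2.1, -2.6]
opening: 0.0133
gripper_force: 60.0
```

```bash
python3 - <<'E'
from h import *
stat()
E
```

```text
t 10.22 F up,y,n [-2.2666  2.2089 -1.7803] M(up,y,n) [0.1886 0.5361 0.0444] grip 0.0133
ring up,y,n mm [-0.3442 -0.9912  6.8066] th -7.1276904783417825 tilt err x,y 0.024043235678194625 -0.04086700094136113
```

Emit:
{"op": "carry_out", "data": {
  "targets": [
    {"hand": 0,"x": -0.0008,"y": 0.0131,"z": 0,"ax": 0,"ay": 0,"az": 0.122},
    {"hand": 0,"x": -0.0032,"y": 0.026,"z": 0,"ax": 0,"ay": 0,"az": 0.244},
    {"hand": 0,"x": -0.0032,"y": 0.026,"z": 0,"ax": 0,"ay": 0,"az": 0.244}
  ],
  "newtons": 60
}}

```text
t: 10.6
tool_pos: [0.61, 0.0947, 0.1306]
orientation: [2.032, 1.896, 0.527]
force: [-0.9, 0.2, -4.5]
opening: 0.0139
gripper_force: 60.0
```

```bash
python3 - <<'E'
from h import *
stat()
a=[]
for n in("top","side"):
    im=read_camera(n)[0];cv2.imwrite(f"pics/sw1_{n}.png",im)
E
```

```text
t 10.6 F up,y,n [-2.8949  0.2201 -3.6128] M(up,y,n) [-0.0069  0.6813 -0.0435] grip 0.0139
ring up,y,n mm [-0.9835 -1.6493  6.5409] th 6.759440117927869 tilt err x,y -0.028130943254412524 -0.09342392319990031
```

Emit:
{"op": "carry_out", "data": {
  "targets": [
    {"hand": 0,"x": 0,"y": 0,"z": 0.0015,"ax": 0,"ay": 0,"az": 0},
    {"hand": 0,"x": 0,"y": 0,"z": 0.003,"ax": 0,"ay": 0,"az": 0},
    {"hand": 0,"x": 0,"y": 0,"z": 0.0045,"ax": 0,"ay": 0,"az": 0},
    {"hand": 0,"x": 0,"y": 0,"z": 0.0045,"ax": 0,"ay": 0,"az": 0}
  ],
  "newtons": 60
}}

```text
t: 11.2
tool_pos: [0.6121, 0.0952, 0.1268]
orientation: [2.035, 1.893, 0.528]
force: [0.6, -0.5, -3.8]
opening: 0.0132
gripper_force: 60.0
```

```bash
python3 - <<'E'
from h import *
stat();a=[]
for n in("top","side"):
    im=read_camera(n)[0];cv2.imwrite(f"pics/sw2_{n}.png",im);rp=ringpos()
    print(n,proj(n,[rp,rp+.014*N,B]))
    x0,y0=(265,185) if n=="top" else (275,230)
    a.append(cv2.resize(im[y0:y0+42,x0:x0+56],(400,300),interpolation=cv2.INTER_CUBIC))
cv2.imwrite("pics/h3.png",np.hstack(a))
E
```

```text
t 11.2 F up,y,n [-1.2643 -0.5025 -3.6142] M(up,y,n) [-0.0634  0.6296  0.0538] grip 0.0132
ring up,y,n mm [-1.2286 -1.2172  2.0705] th 6.942384041948555 tilt err x,y -0.01164940143027521 -0.08895108129780599
top [[293.0717 210.6687]
 [293.0186 211.8749]
 [292.609  210.106 ]]
side [[301.2489 259.3946]
 [303.2165 256.6487]
 [300.5931 259.9568]]
```

View pics/h3.png

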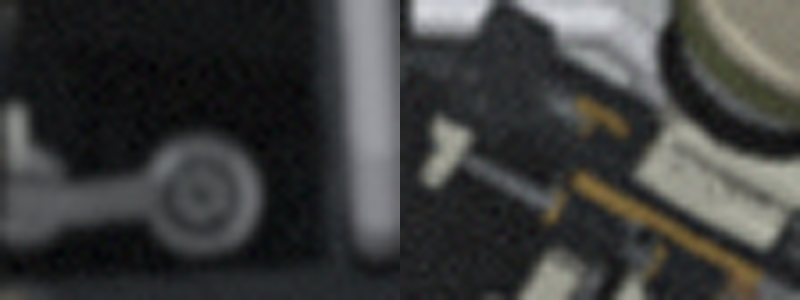

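The ring now surrounds the head concentrically at top (293,212), with no contact force. I press on to find the flange.

Emit:
{"op": "carry_out", "data": {
  "targets": [
    {"hand": 0,"x": 0,"y": 0,"z": 0.001,"ax": 0,"ay": 0,"az": 0},
    {"hand": 0,"x": 0,"y": 0,"z": 0.002,"ax": 0,"ay": 0,"az": 0},
    {"hand": 0,"x": 0,"y": 0,"z": 0.003,"ax": 0,"ay": 0,"az": 0},
    {"hand": 0,"x": 0,"y": 0,"z": 0.003,"ax": 0,"ay": 0,"az": 0}
  ],
  "newtons": 60
}}

```text
t: 11.8
tool_pos: [0.6137, 0.0953, 0.1243]
orientation: [2.035, 1.893, 0.529]
force: [-0.1, -0.2, -4.4]
opening: 0.0136
gripper_force: 60.0
```

```bash
python3 - <<'E'
from h import *
stat();T=cur();b=ringpos();th=7
show(onbolt(7,0,b),[onbolt(t,0,b) for t in (12,17,21)])
print(b)
E
```

```text
t 11.8 F up,y,n [-2.1201 -0.2281 -3.8022] M(up,y,n) [-0.0121  0.7561  0.0276] grip 0.0136
ring up,y,n mm [-0.9737 -1.2327 -0.8147] th 6.961734831920677 tilt err x,y -0.009428569665284969 -0.06623906175449225
"x":-0.0004,"y":0.0094,"z":-0.0000,"ax":0.0000,"ay":0.0000,"az":0.0873
"x":-0.0016,"y":0.0187,"z":-0.0000,"ax":0.0000,"ay":0.0000,"az":0.1745
"x":-0.0032,"y":0.0260,"z":0.0000,"ax":-0.0000,"ay":0.0000,"az":0.2443
[ 0.6238 -0.0111  0.0873]
```

Emit:
{"op": "carry_out", "data": {
  "targets": [
    {"hand": 0,"x": 0,"y": 0,"z": 0.001,"ax": 0,"ay": 0,"az": 0},
    {"hand": 0,"x": 0,"y": 0,"z": 0.002,"ax": 0,"ay": 0,"az": 0},
    {"hand": 0,"x": 0,"y": 0,"z": 0.002,"ax": 0,"ay": 0,"az": 0}
  ],
  "newtons": 60
}}

```text
t: 12.18
tool_pos: [0.6148, 0.0955, 0.1229]
orientation: [2.035, 1.893, 0.529]
force: [-1.2, 1.2, -2.1]
opening: 0.0134
gripper_force: 60.0
```

```bash
python3 - <<'E'
from h import *
stat()
E
```

```text
t 12.18 F up,y,n [-2.043   1.303  -1.3406] M(up,y,n) [ 0.0097  0.693  -0.005 ] grip 0.0134
ring up,y,n mm [-0.5904 -1.1125 -2.6127] th 6.957842154830523 tilt err x,y 0.002742520056743509 -0.03449677298993745
```

```bash
cat >> h.py <<'E'
BS=B-.0009*UP-.0012*PY-.0023*N
E
python3 - <<'E'
from h import *
T=onbolt(6.96,-.0003,BS)
show(T,[onbolt(t,0,BS) for t in (11,16,21)])
E
```

```text
"x":-0.0003,"y":0.0076,"z":-0.0003,"ax":-0.0000,"ay":-0.0000,"az":0.0705
"x":-0.0013,"y":0.0169,"z":-0.0003,"ax":-0.0000,"ay":-0.0000,"az":0.1578
"x":-0.0032,"y":0.0261,"z":-0.0003,"ax":-0.0000,"ay":-0.0000,"az":0.2450
```

Emit:
{"op": "carry_out", "data": {
  "targets": [
    {"hand": 0,"x": -0.0003,"y": 0.0076,"z": -0.0003,"ax": 0,"ay": 0,"az": 0.07},
    {"hand": 0,"x": -0.0013,"y": 0.0169,"z": -0.0003,"ax": 0,"ay": 0,"az": 0.158},
    {"hand": 0,"x": -0.0032,"y": 0.026,"z": -0.0003,"ax": 0,"ay": 0,"az": 0.245},
    {"hand": 0,"x": -0.0032,"y": 0.026,"z": -0.0003,"ax": 0,"ay": 0,"az": 0.245}
  ],
  "newtons": 60
}}

```text
t: 12.68
tool_pos: [0.6322, 0.0933, 0.1319]
orientation: [2.291, 1.66, 0.578]
force: [-39.3, 14.9, 16.8]
opening: 0.014
gripper_force: 60.6
```

```bash
python3 - <<'E'
from h import *
stat()
show(onbolt(21,0,BS),[onbolt(t,0,BS) for t in (13,5,-3,-11,-19,-26,-32,-36)])
print()
show(onbolt(-36,0,BS),[onbolt(t,0,BS) for t in (-28,-20,-12,-4,4,11,17,21)])
E
```

```text
t 12.68 F up,y,n [-26.1395  16.8476  32.9462] M(up,y,n) [2.9862 5.1618 0.6215] grip 0.014
ring up,y,n mm [-7.1239  2.4075 -2.7843] th 21.002835063828886 tilt err x,y -0.024588435783488703 -0.7857235323721807
"x":-0.0010,"y":-0.0150,"z":0.0000,"ax":0.0000,"ay":-0.0000,"az":-0.1396
"x":-0.0042,"y":-0.0296,"z":-0.0000,"ax":0.0000,"ay":-0.0000,"az":-0.2793
"x":-0.0093,"y":-0.0437,"z":0.0000,"ax":0.0000,"ay":-0.0000,"az":-0.4189
"x":-0.0163,"y":-0.0570,"z":0.0000,"ax":0.0000,"ay":-0.0000,"az":-0.5585
"x":-0.0252,"y":-0.0691,"z":-0.0000,"ax":0.0000,"ay":0.0000,"az":-0.6981
"x":-0.0342,"y":-0.0786,"z":-0.0000,"ax":-0.0000,"ay":-0.0000,"az":-0.8203
"x":-0.0428,"y":-0.0859,"z":-0.0000,"ax":0.0000,"ay":0.0000,"az":-0.9250
"x":-0.0490,"y":-0.0902,"z":-0.0000,"ax":0.0000,"ay":0.0000,"az":-0.9948

"x":-0.0010,"y":0.0150,"z":-0.0000,"ax":-0.0000,"ay":-0.0000,"az":0.1396
"x":-0.0042,"y":0.0296,"z":0.0000,"ax":-0.0000,"ay":-0.0000,"az":0.2793
"x":-0.0093,"y":0.0437,"z":-0.0000,"ax":-0.0000,"ay":-0.0000,"az":0.4189
"x":-0.0163,"y":0.0570,"z":0.0000,"ax":-0.0000,"ay":-0.0000,"az":0.5585
"x":-0.0252,"y":0.0691,"z":-0.0000,"ax":-0.0000,"ay":-0.0000,"az":0.6981
"x":-0.0342,"y":0.0786,"z":0.0000,"ax":-0.0000,"ay":-0.0000,"az":0.8203
"x":-0.0428,"y":0.0859,"z":-0.0000,"ax":0.0000,"ay":-0.0000,"az":0.9250
"x":-0.0490,"y":0.0902,"z":0.0000,"ax":-0.0000,"ay":-0.0000,"az":0.9948
```

```bash
python3 - <<'E'
from h import *
s=read_state();print(s['q']);a=[]
for n in("top","side"):
    im=read_camera(n)[0];cv2.imwrite(f"pics/jam_{n}.png",im)
    x0,y0=(190,110) if n=="top" else (220,140)
    a.append(cv2.resize(im[y0:y0+150,x0:x0+150],(400,400),interpolation=cv2.INTER_CUBIC))
cv2.imwrite("pics/h4.png",np.hstack(a))
E
```

```text
[ 0.069  -0.0864  1.9823 -0.0068  0.77    0.3893]
```

View pics/h4.png

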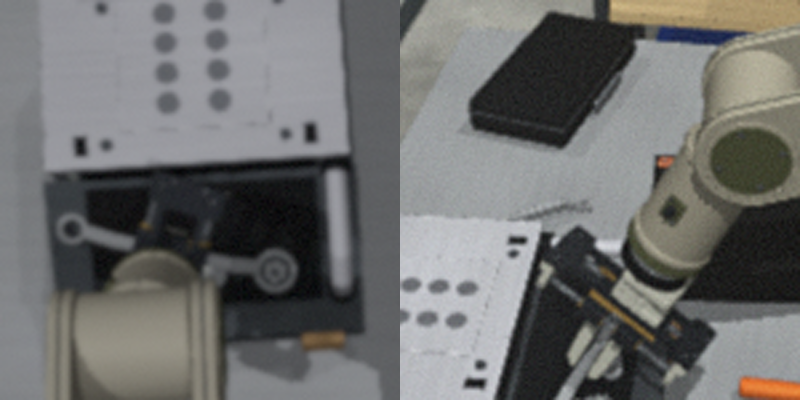

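The side crop shows the gripper body's uphill corner against the module's front edge at about crop (550,250), so the swing has to stop near +10°. I back off.

Emit:
{"op": "carry_out", "data": {
  "targets": [
    {"hand": 0,"x": -0.001,"y": -0.015,"z": 0,"ax": 0,"ay": 0,"az": -0.14},
    {"hand": 0,"x": -0.0025,"y": -0.0225,"z": 0,"ax": 0,"ay": 0,"az": -0.209},
    {"hand": 0,"x": -0.0025,"y": -0.0225,"z": 0,"ax": 0,"ay": 0,"az": -0.209}
  ],
  "newtons": 60
}}

```text
t: 13.15
tool_pos: [0.6172, 0.0953, 0.1243]
orientation: [2.074, 1.859, 0.538]
force: [-0.8, 1.5, -3.5]
opening: 0.0137
gripper_force: 58.8
```

```bash
python3 - <<'E'
from h import *
stat()
show(onbolt(9,0,BS),[onbolt(t,0,BS) for t in (3,-4,-11,-18,-25,-31,-36)])
print()
show(onbolt(-36,0,BS),[onbolt(t,0,BS) for t in (-30,-23,-16,-9,-2,4,9)])
E
```

```text
t 13.15 F up,y,n [-2.2831  1.5756 -2.7096] M(up,y,n) [ 0.1994  0.7721 -0.1127] grip 0.0137
ring up,y,n mm [-1.7679 -0.8532 -2.5197] th 9.036941401837057 tilt err x,y 0.01209060319369428 -0.08654643120476858
"x":-0.0006,"y":-0.0112,"z":-0.0000,"ax":-0.0000,"ay":0.0000,"az":-0.1047
"x":-0.0028,"y":-0.0242,"z":0.0000,"ax":0.0000,"ay":0.0000,"az":-0.2269
"x":-0.0065,"y":-0.0368,"z":0.0000,"ax":-0.0000,"ay":-0.0000,"az":-0.3491
"x":-0.0117,"y":-0.0488,"z":0.0000,"ax":0.0000,"ay":-0.0000,"az":-0.4712
"x":-0.0184,"y":-0.0601,"z":0.0000,"ax":0.0000,"ay":0.0000,"az":-0.5934
"x":-0.0252,"y":-0.0691,"z":-0.0000,"ax":0.0000,"ay":0.0000,"az":-0.6981
"x":-0.0315,"y":-0.0760,"z":0.0000,"ax":0.0000,"ay":0.0000,"az":-0.7854

"x":-0.0006,"y":0.0112,"z":-0.0000,"ax":-0.0000,"ay":-0.0000,"az":0.1047
"x":-0.0028,"y":0.0242,"z":-0.0000,"ax":-0.0000,"ay":-0.0000,"az":0.2269
"x":-0.0065,"y":0.0368,"z":-0.0000,"ax":-0.0000,"ay":-0.0000,"az":0.3491
"x":-0.0117,"y":0.0488,"z":-0.0000,"ax":-0.0000,"ay":-0.0000,"az":0.4712
"x":-0.0184,"y":0.0601,"z":0.0000,"ax":-0.0000,"ay":-0.0000,"az":0.5934
"x":-0.0252,"y":0.0691,"z":-0.0000,"ax":-0.0000,"ay":-0.0000,"az":0.6981
"x":-0.0315,"y":0.0760,"z":-0.0000,"ax":-0.0000,"ay":-0.0000,"az":0.7854
```

Forces are normal again. I swing back counter-clockwise (slip) and then drive clockwise.

Emit:
{"op": "carry_out", "data": {
  "targets": [
    {"hand": 0,"x": -0.0006,"y": -0.0112,"z": 0,"ax": 0,"ay": 0,"az": -0.105},
    {"hand": 0,"x": -0.0028,"y": -0.0242,"z": 0,"ax": 0,"ay": 0,"az": -0.227},
    {"hand": 0,"x": -0.0065,"y": -0.0368,"z": 0,"ax": 0,"ay": 0,"az": -0.349},
    {"hand": 0,"x": -0.0117,"y": -0.0488,"z": 0,"ax": 0,"ay": 0,"az": -0.471},
    {"hand": 0,"x": -0.0184,"y": -0.0601,"z": 0,"ax": 0,"ay": 0,"az": -0.593},
    {"hand": 0,"x": -0.0252,"y": -0.0691,"z": 0,"ax": 0,"ay": 0,"az": -0.698},
    {"hand": 0,"x": -0.0315,"y": -0.076,"z": 0,"ax": 0,"ay": 0,"az": -0.785},
    {"hand": 0,"x": -0.0315,"y": -0.076,"z": 0,"ax": 0,"ay": 0,"az": -0.785}
  ],
  "newtons": 60
}}

```text
t: 14.15
tool_pos: [0.5479, 0.0717, 0.087]
orientation: [1.169, 2.428, 0.319]
force: [-1.8, 0.5, -3.3]
opening: 0.0135
gripper_force: 58.8
```

```bash
python3 - <<'E'
from h import *
stat()
E
```

```text
t 14.15 F up,y,n [-3.1581  0.6179 -2.098 ] M(up,y,n) [ 0.0689  0.8951 -0.035 ] grip 0.0135
ring up,y,n mm [-1.6574 -2.1039 -2.4178] th -35.79121198700358 tilt err x,y 0.017056383512633066 -0.08165014383805086
```

Emit:
{"op": "carry_out", "data": {
  "targets": [
    {"hand": 0,"x": -0.0006,"y": 0.0112,"z": 0,"ax": 0,"ay": 0,"az": 0.105},
    {"hand": 0,"x": -0.0028,"y": 0.0242,"z": 0,"ax": 0,"ay": 0,"az": 0.227},
    {"hand": 0,"x": -0.0065,"y": 0.0368,"z": 0,"ax": 0,"ay": 0,"az": 0.349},
    {"hand": 0,"x": -0.0117,"y": 0.0488,"z": 0,"ax": 0,"ay": 0,"az": 0.471}
  ],
  "newtons": 60
}}

```text
t: 14.65
tool_pos: [0.5879, 0.094, 0.1084]
orientation: [1.74, 2.124, 0.457]
force: [-3.4, 0.3, -4.2]
opening: 0.0131
gripper_force: 58.8
```

```bash
python3 - <<'E'
from h import *
stat()
T=onbolt(-9,0,BS)
show(T,[onbolt(t,0,BS) for t in (-2,4,9)])
E
```

```text
t 14.65 F up,y,n [-4.9407  0.4196 -2.0805] M(up,y,n) [-0.0363  1.3045  0.0107] grip 0.0131
ring up,y,n mm [-2.39   -0.8678 -2.8287] th -8.52288562122634 tilt err x,y 0.046976217301307556 -0.16744363944867727
"x":-0.0008,"y":0.0131,"z":0.0000,"ax":0.0000,"ay":-0.0000,"az":0.1222
"x":-0.0028,"y":0.0242,"z":0.0000,"ax":-0.0000,"ay":-0.0000,"az":0.2269
"x":-0.0053,"y":0.0332,"z":0.0000,"ax":-0.0000,"ay":-0.0000,"az":0.3142
```

The uphill force is 2.9 N above baseline, which is 0.3 N m on the bolt, so it is turning. I continue in cycles.

Emit:
{"op": "carry_out", "data": {
  "targets": [
    {"hand": 0,"x": -0.0008,"y": 0.0131,"z": 0,"ax": 0,"ay": 0,"az": 0.122},
    {"hand": 0,"x": -0.0028,"y": 0.0242,"z": 0,"ax": 0,"ay": 0,"az": 0.227},
    {"hand": 0,"x": -0.0053,"y": 0.0332,"z": 0,"ax": 0,"ay": 0,"az": 0.314}
  ],
  "newtons": 60
}}

```text
t: 15.02
tool_pos: [0.6179, 0.0958, 0.1245]
orientation: [2.081, 1.854, 0.539]
force: [-4.3, 5.1, -4.6]
opening: 0.0134
gripper_force: 58.9
```

Emit:
{"op": "carry_out", "data": {
  "targets": [
    {"hand": 0,"x": -0.0006,"y": -0.0112,"z": 0,"ax": 0,"ay": 0,"az": -0.105},
    {"hand": 0,"x": -0.0028,"y": -0.0242,"z": 0,"ax": 0,"ay": 0,"az": -0.227},
    {"hand": 0,"x": -0.0065,"y": -0.0368,"z": 0,"ax": 0,"ay": 0,"az": -0.349},
    {"hand": 0,"x": -0.0117,"y": -0.0488,"z": 0,"ax": 0,"ay": 0,"az": -0.471},
    {"hand": 0,"x": -0.0184,"y": -0.0601,"z": 0,"ax": 0,"ay": 0,"az": -0.593},
    {"hand": 0,"x": -0.0252,"y": -0.0691,"z": 0,"ax": 0,"ay": 0,"az": -0.698},
    {"hand": 0,"x": -0.0315,"y": -0.076,"z": 0,"ax": 0,"ay": 0,"az": -0.785}
  ],
  "newtons": 60
}}

```text
t: 15.9
tool_pos: [0.5481, 0.0721, 0.0872]
orientation: [1.166, 2.429, 0.319]
force: [-1.1, -0.9, -3.6]
opening: 0.0134
gripper_force: 58.9
```

Emit:
{"op": "carry_out", "data": {
  "targets": [
    {"hand": 0,"x": -0.0006,"y": 0.0112,"z": 0,"ax": 0,"ay": 0,"az": 0.105},
    {"hand": 0,"x": -0.0028,"y": 0.0242,"z": 0,"ax": 0,"ay": 0,"az": 0.227},
    {"hand": 0,"x": -0.0065,"y": 0.0368,"z": 0,"ax": 0,"ay": 0,"az": 0.349},
    {"hand": 0,"x": -0.0117,"y": 0.0488,"z": 0,"ax": 0,"ay": 0,"az": 0.471},
    {"hand": 0,"x": -0.0184,"y": 0.0601,"z": 0,"ax": 0,"ay": 0,"az": 0.593},
    {"hand": 0,"x": -0.0252,"y": 0.0691,"z": 0,"ax": 0,"ay": 0,"az": 0.698},
    {"hand": 0,"x": -0.0315,"y": 0.076,"z": 0,"ax": 0,"ay": 0,"az": 0.785}
  ],
  "newtons": 60
}}

```text
t: 16.77
tool_pos: [0.6178, 0.0958, 0.1245]
orientation: [2.081, 1.854, 0.539]
force: [-3.9, 4.2, -5.0]
opening: 0.0131
gripper_force: 58.9
```

```bash
python3 - <<'E'
from h import *
stat()
E
```

```text
t 16.77 F up,y,n [-5.6523  4.347  -2.6978] M(up,y,n) [ 0.7123  1.2774 -0.1558] grip 0.0131
ring up,y,n mm [-1.8522 -0.1857 -2.751 ] th 9.429235269678585 tilt err x,y 0.05453707540549827 -0.14263584654461406
```

Emit:
{"op": "carry_out", "data": {
  "targets": [
    {"hand": 0,"x": -0.0006,"y": -0.0112,"z": 0,"ax": 0,"ay": 0,"az": -0.105},
    {"hand": 0,"x": -0.0028,"y": -0.0242,"z": 0,"ax": 0,"ay": 0,"az": -0.227},
    {"hand": 0,"x": -0.0065,"y": -0.0368,"z": 0,"ax": 0,"ay": 0,"az": -0.349},
    {"hand": 0,"x": -0.0117,"y": -0.0488,"z": 0,"ax": 0,"ay": 0,"az": -0.471},
    {"hand": 0,"x": -0.0184,"y": -0.0601,"z": 0,"ax": 0,"ay": 0,"az": -0.593},
    {"hand": 0,"x": -0.0252,"y": -0.0691,"z": 0,"ax": 0,"ay": 0,"az": -0.698},
    {"hand": 0,"x": -0.0315,"y": -0.076,"z": 0,"ax": 0,"ay": 0,"az": -0.785}
  ],
  "newtons": 60
}}

```text
t: 17.65
tool_pos: [0.5481, 0.072, 0.0873]
orientation: [1.166, 2.429, 0.319]
force: [-1.4, -0.3, -4.4]
opening: 0.0133
gripper_force: 58.9
```

Emit:
{"op": "carry_out", "data": {
  "targets": [
    {"hand": 0,"x": -0.0006,"y": 0.0112,"z": 0,"ax": 0,"ay": 0,"az": 0.105},
    {"hand": 0,"x": -0.0028,"y": 0.0242,"z": 0,"ax": 0,"ay": 0,"az": 0.227},
    {"hand": 0,"x": -0.0065,"y": 0.0368,"z": 0,"ax": 0,"ay": 0,"az": 0.349},
    {"hand": 0,"x": -0.0117,"y": 0.0488,"z": 0,"ax": 0,"ay": 0,"az": 0.471},
    {"hand": 0,"x": -0.0184,"y": 0.0601,"z": 0,"ax": 0,"ay": 0,"az": 0.593},
    {"hand": 0,"x": -0.0252,"y": 0.0691,"z": 0,"ax": 0,"ay": 0,"az": 0.698},
    {"hand": 0,"x": -0.0315,"y": 0.076,"z": 0,"ax": 0,"ay": 0,"az": 0.785}
  ],
  "newtons": 60
}}

```text
t: 18.52
tool_pos: [0.6179, 0.0958, 0.1246]
orientation: [2.081, 1.854, 0.54]
force: [-4.9, 5.3, -3.4]
opening: 0.0132
gripper_force: 58.9
```

```bash
python3 - <<'E'
from h import *
stat()
E
```

```text
t 18.52 F up,y,n [-5.6472  5.5033 -0.8206] M(up,y,n) [ 0.7461  1.3424 -0.1386] grip 0.0132
ring up,y,n mm [-1.7378 -0.1874 -2.7177] th 9.425739379559896 tilt err x,y 0.060485105609426895 -0.13373707384238367
```

Emit:
{"op": "carry_out", "data": {
  "targets": [
    {"hand": 0,"x": -0.0006,"y": -0.0112,"z": 0,"ax": 0,"ay": 0,"az": -0.105},
    {"hand": 0,"x": -0.0028,"y": -0.0242,"z": 0,"ax": 0,"ay": 0,"az": -0.227},
    {"hand": 0,"x": -0.0065,"y": -0.0368,"z": 0,"ax": 0,"ay": 0,"az": -0.349},
    {"hand": 0,"x": -0.0117,"y": -0.0488,"z": 0,"ax": 0,"ay": 0,"az": -0.471},
    {"hand": 0,"x": -0.0184,"y": -0.0601,"z": 0,"ax": 0,"ay": 0,"az": -0.593},
    {"hand": 0,"x": -0.0252,"y": -0.0691,"z": 0,"ax": 0,"ay": 0,"az": -0.698},
    {"hand": 0,"x": -0.0315,"y": -0.076,"z": 0,"ax": 0,"ay": 0,"az": -0.785}
  ],
  "newtons": 60
}}

```text
t: 19.4
tool_pos: [0.5481, 0.072, 0.0873]
orientation: [1.166, 2.429, 0.319]
force: [-1.7, 0.2, -3.9]
opening: 0.0137
gripper_force: 58.9
```

Emit:
{"op": "carry_out", "data": {
  "targets": [
    {"hand": 0,"x": -0.0006,"y": 0.0112,"z": 0,"ax": 0,"ay": 0,"az": 0.105},
    {"hand": 0,"x": -0.0028,"y": 0.0242,"z": 0,"ax": 0,"ay": 0,"az": 0.227},
    {"hand": 0,"x": -0.0065,"y": 0.0368,"z": 0,"ax": 0,"ay": 0,"az": 0.349}
  ],
  "newtons": 60
}}

```text
t: 19.77
tool_pos: [0.5771, 0.0905, 0.1029]
orientation: [1.599, 2.213, 0.424]
force: [-3.6, 0.6, -4.2]
opening: 0.0135
gripper_force: 58.9
```

```bash
python3 - <<'E'
from h import *
stat()
show(onbolt(-16,0,BS),[onbolt(t,0,BS) for t in (-11,-6,-1,4,9)])
E
```

```text
t 19.77 F up,y,n [-5.1584  0.7935 -2.0342] M(up,y,n) [-0.076   1.1916 -0.0259] grip 0.0135
ring up,y,n mm [-1.7955 -1.1304 -2.5895] th -15.492142652178561 tilt err x,y 0.06185422373972245 -0.10445061607386208
"x":-0.0004,"y":0.0094,"z":0.0000,"ax":-0.0000,"ay":-0.0000,"az":0.0873
"x":-0.0016,"y":0.0187,"z":0.0000,"ax":-0.0000,"ay":-0.0000,"az":0.1745
"x":-0.0037,"y":0.0278,"z":-0.0000,"ax":-0.0000,"ay":0.0000,"az":0.2618
"x":-0.0065,"y":0.0368,"z":-0.0000,"ax":-0.0000,"ay":0.0000,"az":0.3491
"x":-0.0101,"y":0.0454,"z":0.0000,"ax":-0.0000,"ay":-0.0000,"az":0.4363
```

Emit:
{"op": "carry_out", "data": {
  "targets": [
    {"hand": 0,"x": -0.0004,"y": 0.0094,"z": 0,"ax": 0,"ay": 0,"az": 0.087},
    {"hand": 0,"x": -0.0016,"y": 0.0187,"z": 0,"ax": 0,"ay": 0,"az": 0.175}
  ],
  "newtons": 60
}}

```text
t: 20.02
tool_pos: [0.5927, 0.095, 0.111]
orientation: [1.799, 2.083, 0.471]
force: [-5.5, 2.3, -3.5]
opening: 0.0135
gripper_force: 58.8
```

Emit:
{"op": "carry_out", "data": {
  "targets": [
    {"hand": 0,"x": -0.0005,"y": 0.0094,"z": 0,"ax": 0,"ay": 0,"az": 0.087},
    {"hand": 0,"x": -0.0018,"y": 0.0187,"z": 0,"ax": 0,"ay": 0,"az": 0.175},
    {"hand": 0,"x": -0.0037,"y": 0.0278,"z": 0,"ax": 0,"ay": 0,"az": 0.262}
  ],
  "newtons": 60
}}

```text
t: 20.4
tool_pos: [0.6178, 0.0958, 0.1246]
orientation: [2.082, 1.854, 0.54]
force: [-3.7, 4.9, -4.6]
opening: 0.0137
gripper_force: 58.9
```

```bash
python3 - <<'E'
from h import *
stat()
E
```

```text
t 20.4 F up,y,n [-5.1823  5.0766 -2.4283] M(up,y,n) [ 0.689   1.3064 -0.1172] grip 0.0137
ring up,y,n mm [-1.8649 -0.1742 -2.7098] th 9.46361955642894 tilt err x,y 0.06338535126149335 -0.13513903488886822
```

Emit:
{"op": "carry_out", "data": {
  "targets": [
    {"hand": 0,"x": -0.0006,"y": -0.0112,"z": 0,"ax": 0,"ay": 0,"az": -0.105},
    {"hand": 0,"x": -0.0028,"y": -0.0242,"z": 0,"ax": 0,"ay": 0,"az": -0.227},
    {"hand": 0,"x": -0.0065,"y": -0.0368,"z": 0,"ax": 0,"ay": 0,"az": -0.349},
    {"hand": 0,"x": -0.0117,"y": -0.0488,"z": 0,"ax": 0,"ay": 0,"az": -0.471},
    {"hand": 0,"x": -0.0184,"y": -0.0601,"z": 0,"ax": 0,"ay": 0,"az": -0.593},
    {"hand": 0,"x": -0.0252,"y": -0.0691,"z": 0,"ax": 0,"ay": 0,"az": -0.698},
    {"hand": 0,"x": -0.0315,"y": -0.076,"z": 0,"ax": 0,"ay": 0,"az": -0.785}
  ],
  "newtons": 60
}}

```text
t: 21.28
tool_pos: [0.5482, 0.0721, 0.0873]
orientation: [1.168, 2.429, 0.32]
force: [-1.3, 0.2, -5.4]
opening: 0.0131
gripper_force: 58.9
```

Emit:
{"op": "carry_out", "data": {
  "targets": [
    {"hand": 0,"x": -0.0006,"y": 0.0112,"z": 0,"ax": 0,"ay": 0,"az": 0.105},
    {"hand": 0,"x": -0.0028,"y": 0.0242,"z": 0,"ax": 0,"ay": 0,"az": 0.227},
    {"hand": 0,"x": -0.0045,"y": 0.0305,"z": 0,"ax": 0,"ay": 0,"az": 0.288}
  ],
  "newtons": 60
}}

```text
t: 21.65
tool_pos: [0.5721, 0.0881, 0.1004]
orientation: [1.527, 2.255, 0.407]
force: [-4.2, 1.2, -4.8]
opening: 0.0132
gripper_force: 58.9
```

```bash
python3 - <<'E'
from h import *
stat()
show(onbolt(-19.5,0,BS),[onbolt(t,0,BS) for t in (-15.5,-11.5,-6,-1,4,9)])
E
```

```text
t 21.65 F up,y,n [-5.9159  1.3601 -2.2414] M(up,y,n) [ 0.153   1.1825 -0.2145] grip 0.0132
ring up,y,n mm [-1.1628 -1.3167 -2.3789] th -18.99432336761615 tilt err x,y 0.049259642957286666 -0.058004240902256865
"x":-0.0003,"y":0.0075,"z":-0.0000,"ax":0.0000,"ay":0.0000,"az":0.0698
"x":-0.0010,"y":0.0150,"z":0.0000,"ax":0.0000,"ay":0.0000,"az":0.1396
"x":-0.0030,"y":0.0251,"z":-0.0000,"ax":0.0000,"ay":-0.0000,"az":0.2356
"x":-0.0056,"y":0.0341,"z":-0.0000,"ax":0.0000,"ay":0.0000,"az":0.3229
"x":-0.0089,"y":0.0429,"z":-0.0000,"ax":0.0000,"ay":0.0000,"az":0.4102
"x":-0.0130,"y":0.0513,"z":-0.0000,"ax":0.0000,"ay":0.0000,"az":0.4974
```

Emit:
{"op": "carry_out", "data": {
  "targets": [
    {"hand": 0,"x": -0.0003,"y": 0.0075,"z": 0,"ax": 0,"ay": 0,"az": 0.07},
    {"hand": 0,"x": -0.001,"y": 0.015,"z": 0,"ax": 0,"ay": 0,"az": 0.14}
  ],
  "newtons": 60
}}

```text
t: 21.9
tool_pos: [0.5838, 0.0928, 0.1063]
orientation: [1.69, 2.157, 0.445]
force: [-4.3, 2.3, -4.7]
opening: 0.0133
gripper_force: 58.8
```

```bash
python3 - <<'E'
from h import *
stat()
E
```

```text
t 21.9 F up,y,n [-5.9044  2.5298 -2.1513] M(up,y,n) [ 0.3185  1.3613 -0.0383] grip 0.0133
ring up,y,n mm [-2.3571 -1.0344 -2.8357] th -11.025459466528611 tilt err x,y 0.06866761215849808 -0.1588383874982139
```

Emit:
{"op": "carry_out", "data": {
  "targets": [
    {"hand": 0,"x": -0.0006,"y": 0.0103,"z": 0,"ax": 0,"ay": 0,"az": 0.096},
    {"hand": 0,"x": -0.002,"y": 0.0196,"z": 0,"ax": 0,"ay": 0,"az": 0.183}
  ],
  "newtons": 60
}}

```text
t: 22.15
tool_pos: [0.6012, 0.096, 0.1157]
orientation: [1.897, 2.01, 0.495]
force: [-5.0, 4.0, -3.9]
opening: 0.0134
gripper_force: 58.8
```

```bash
python3 - <<'E'
from h import *
stat()
E
```

```text
t 22.15 F up,y,n [-6.061   4.2749 -1.156 ] M(up,y,n) [ 0.8016  1.364  -0.1414] grip 0.0134
ring up,y,n mm [-2.0814 -0.6366 -2.7625] th -0.4969746458671308 tilt err x,y 0.07846652383690947 -0.1452369140041224
```

Emit:
{"op": "carry_out", "data": {
  "targets": [
    {"hand": 0,"x": -0.0005,"y": 0.0094,"z": 0,"ax": 0,"ay": 0,"az": 0.087},
    {"hand": 0,"x": -0.0018,"y": 0.0187,"z": 0,"ax": 0,"ay": 0,"az": 0.175}
  ],
  "newtons": 60
}}

```text
t: 22.4
tool_pos: [0.6177, 0.0957, 0.1244]
orientation: [2.084, 1.853, 0.54]
force: [-6.5, 7.7, -4.6]
opening: 0.0133
gripper_force: 58.8
```

```bash
python3 - <<'E'
from h import *
stat()
E
```

```text
t 22.4 F up,y,n [-7.5567  7.9758 -1.2244] M(up,y,n) [ 1.1443  1.5932 -0.1202] grip 0.0133
ring up,y,n mm [-2.267  -0.2345 -2.8606] th 9.529135859326425 tilt err x,y 0.08587310061195683 -0.18181073216190188
```

Emit:
{"op": "carry_out", "data": {
  "targets": [
    {"hand": 0,"x": -0.0006,"y": -0.0112,"z": 0,"ax": 0,"ay": 0,"az": -0.105},
    {"hand": 0,"x": -0.0028,"y": -0.0242,"z": 0,"ax": 0,"ay": 0,"az": -0.227},
    {"hand": 0,"x": -0.0065,"y": -0.0368,"z": 0,"ax": 0,"ay": 0,"az": -0.349},
    {"hand": 0,"x": -0.0117,"y": -0.0488,"z": 0,"ax": 0,"ay": 0,"az": -0.471},
    {"hand": 0,"x": -0.0184,"y": -0.0601,"z": 0,"ax": 0,"ay": 0,"az": -0.593},
    {"hand": 0,"x": -0.0252,"y": -0.0691,"z": 0,"ax": 0,"ay": 0,"az": -0.698},
    {"hand": 0,"x": -0.0315,"y": -0.076,"z": 0,"ax": 0,"ay": 0,"az": -0.785}
  ],
  "newtons": 60
}}

```text
t: 23.28
tool_pos: [0.5482, 0.0719, 0.0872]
orientation: [1.169, 2.429, 0.32]
force: [-1.8, 0.1, -4.0]
opening: 0.0134
gripper_force: 58.9
```

Emit:
{"op": "carry_out", "data": {
  "targets": [
    {"hand": 0,"x": -0.0006,"y": 0.0112,"z": 0,"ax": 0,"ay": 0,"az": 0.105},
    {"hand": 0,"x": -0.0028,"y": 0.0242,"z": 0,"ax": 0,"ay": 0,"az": 0.227},
    {"hand": 0,"x": -0.0045,"y": 0.0305,"z": 0,"ax": 0,"ay": 0,"az": 0.288}
  ],
  "newtons": 60
}}

```text
t: 23.65
tool_pos: [0.5717, 0.0881, 0.1]
orientation: [1.528, 2.256, 0.407]
force: [-5.2, 2.4, -4.1]
opening: 0.0131
gripper_force: 58.9
```

```bash
python3 - <<'E'
from h import *
stat()
E
```

```text
t 23.65 F up,y,n [-6.3848  2.6066 -1.2377] M(up,y,n) [ 0.3933  1.4417 -0.0865] grip 0.0131
ring up,y,n mm [-1.8315 -1.3369 -2.6587] th -18.94142824412873 tilt err x,y 0.09918639746856665 -0.10902412783092852
```

Emit:
{"op": "carry_out", "data": {
  "targets": [
    {"hand": 0,"x": 0.0002,"y": 0.0075,"z": 0,"ax": 0,"ay": 0,"az": 0.07},
    {"hand": 0,"x": -0.0005,"y": 0.015,"z": 0,"ax": 0,"ay": 0,"az": 0.14}
  ],
  "newtons": 60
}}

```text
t: 23.9
tool_pos: [0.5823, 0.0924, 0.1052]
orientation: [1.693, 2.159, 0.441]
force: [-27.5, -4.4, 9.4]
opening: 0.0129
gripper_force: 59.1
```

```bash
python3 - <<'E'
from h import *
stat()
E
```

```text
t 23.9 F up,y,n [-20.0493  -3.0955  21.3517] M(up,y,n) [-0.5432  3.9103  0.3081] grip 0.0129
ring up,y,n mm [-4.3931 -1.392  -3.0664] th -11.00205108013786 tilt err x,y 0.06507160693859115 -0.38216469277123505
```

Emit:
{"op": "carry_out", "data": {
  "targets": [
    {"hand": 0,"x": -0.0006,"y": 0.0103,"z": 0,"ax": 0,"ay": 0,"az": 0.096},
    {"hand": 0,"x": -0.002,"y": 0.0196,"z": 0,"ax": 0,"ay": 0,"az": 0.183}
  ],
  "newtons": 60
}}

```text
t: 24.15
tool_pos: [0.5928, 0.0949, 0.1104]
orientation: [1.907, 2.023, 0.474]
force: [-84.5, -5.7, 49.1]
opening: 0.0141
gripper_force: 63.7
```

```bash
python3 - <<'E'
from h import *
stat()
E
```

```text
t 24.15 F up,y,n [-51.7434  -1.5429  83.104 ] M(up,y,n) [-0.2107  9.5542  1.0505] grip 0.0141
ring up,y,n mm [-12.5974  -1.4257  -3.2717] th -0.5959583961040249 tilt err x,y -0.032150947505498136 -1.3236145080627193
```

That is the hard stop: 0.3 N m of smooth drive, then a steep rise at −11°. I ease off.

Emit:
{"op": "carry_out", "data": {
  "targets": [
    {"hand": 0,"x": -0.002,"y": -0.0195,"z": 0,"ax": 0,"ay": 0,"az": -0.183},
    {"hand": 0,"x": -0.002,"y": -0.0195,"z": 0,"ax": 0,"ay": 0,"az": -0.183}
  ],
  "newtons": 60
}}

```text
t: 24.4
tool_pos: [0.5829, 0.0925, 0.1058]
orientation: [1.686, 2.161, 0.444]
force: [-4.6, 5.7, -3.7]
opening: 0.0134
gripper_force: 58.8
```

```bash
python3 - <<'E'
from h import *
stat();a=[]
for n in("top","side"):
    im=read_camera(n)[0];cv2.imwrite(f"pics/st_{n}.png",im)
    x0,y0=(215,150) if n=="top" else (240,190)
    a.append(cv2.resize(im[y0:y0+90,x0:x0+110],(400,327),interpolation=cv2.INTER_CUBIC))
cv2.imwrite("pics/h5.png",np.hstack(a))
E
```

```text
t 24.4 F up,y,n [-5.5284  5.869  -1.2562] M(up,y,n) [0.8657 1.1318 0.0088] grip 0.0134
ring up,y,n mm [-2.9689 -1.1769 -2.8783] th -11.27470634684871 tilt err x,y 0.0872133966782361 -0.18449891399448262
```

View pics/h5.png

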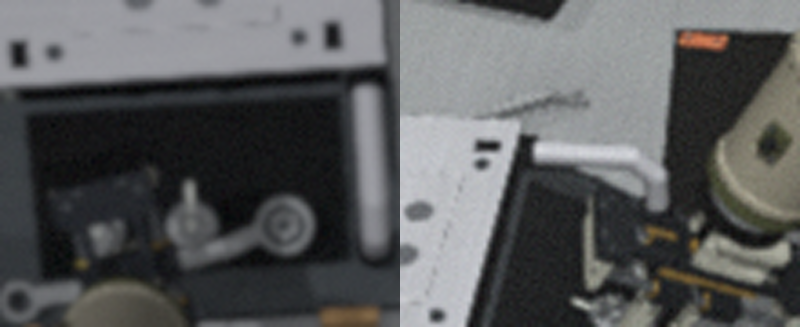

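The ring is still round the head at top (293,212). I verify by going back about 19° and driving again gently.

```bash
python3 - <<'E'
from h import *
show(onbolt(-11.3,0,BS),[onbolt(t,0,BS) for t in (-17,-24,-30)])
print();show(onbolt(-30,0,BS),[onbolt(t,0,BS) for t in (-27,-24,-21,-18)])
E
```

```text
"x":-0.0005,"y":-0.0107,"z":-0.0000,"ax":0.0000,"ay":-0.0000,"az":-0.0995
"x":-0.0026,"y":-0.0236,"z":-0.0000,"ax":0.0000,"ay":-0.0000,"az":-0.2217
"x":-0.0057,"y":-0.0345,"z":-0.0000,"ax":0.0000,"ay":-0.0000,"az":-0.3264

"x":-0.0001,"y":0.0056,"z":0.0000,"ax":-0.0000,"ay":0.0000,"az":0.0524
"x":-0.0006,"y":0.0112,"z":0.0000,"ax":0.0000,"ay":-0.0000,"az":0.1047
"x":-0.0013,"y":0.0168,"z":0.0000,"ax":-0.0000,"ay":-0.0000,"az":0.1571
"x":-0.0023,"y":0.0224,"z":0.0000,"ax":0.0000,"ay":-0.0000,"az":0.2094
```

Emit:
{"op": "carry_out", "data": {
  "targets": [
    {"hand": 0,"x": -0.0006,"y": -0.0107,"z": 0,"ax": 0,"ay": 0,"az": -0.1},
    {"hand": 0,"x": -0.0026,"y": -0.0237,"z": 0,"ax": 0,"ay": 0,"az": -0.222},
    {"hand": 0,"x": -0.0057,"y": -0.0345,"z": 0,"ax": 0,"ay": 0,"az": -0.326}
  ],
  "newtons": 60
}}

```text
t: 24.88
tool_pos: [0.5559, 0.0783, 0.0915]
orientation: [1.294, 2.374, 0.351]
force: [-2.1, 0.3, -4.3]
opening: 0.0135
gripper_force: 58.9
```

Emit:
{"op": "carry_out", "data": {
  "targets": [
    {"hand": 0,"x": -0.0002,"y": 0.0056,"z": 0,"ax": 0,"ay": 0,"az": 0.052},
    {"hand": 0,"x": -0.0006,"y": 0.0112,"z": 0,"ax": 0,"ay": 0,"az": 0.105}
  ],
  "newtons": 60
}}

```text
t: 25.12
tool_pos: [0.565, 0.0837, 0.0966]
orientation: [1.429, 2.307, 0.384]
force: [-2.3, 0.1, -3.7]
opening: 0.0132
gripper_force: 58.9
```

```bash
python3 - <<'E'
from h import *
stat()
E
```

```text
t 25.12 F up,y,n [-3.7638  0.1709 -2.1847] M(up,y,n) [-0.005   0.9594 -0.1302] grip 0.0132
ring up,y,n mm [-1.2315 -2.1591 -2.2505] th -23.645484335660626 tilt err x,y 0.017330570438579145 -0.03455056424387881
```

Emit:
{"op": "carry_out", "data": {
  "targets": [
    {"hand": 0,"x": -0.0002,"y": 0.0056,"z": 0,"ax": 0,"ay": 0,"az": 0.052},
    {"hand": 0,"x": -0.0006,"y": 0.0112,"z": 0,"ax": 0,"ay": 0,"az": 0.105}
  ],
  "newtons": 60
}}

```text
t: 25.38
tool_pos: [0.5739, 0.0885, 0.1012]
orientation: [1.555, 2.239, 0.414]
force: [-4.0, 3.0, -3.5]
opening: 0.0135
gripper_force: 58.9
```

```bash
python3 - <<'E'
from h import *
stat()
E
```

```text
t 25.38 F up,y,n [-5.0257  3.2086 -1.3204] M(up,y,n) [ 0.4107  1.1095 -0.125 ] grip 0.0135
ring up,y,n mm [-1.6506 -1.8023 -2.5006] th -17.631600970331704 tilt err x,y 0.050497610424163994 -0.07373682735405956
```

Emit:
{"op": "carry_out", "data": {
  "targets": [
    {"hand": 0,"x": -0.0002,"y": 0.0056,"z": 0,"ax": 0,"ay": 0,"az": 0.052},
    {"hand": 0,"x": -0.0003,"y": 0.0075,"z": 0,"ax": 0,"ay": 0,"az": 0.07}
  ],
  "newtons": 60
}}

```text
t: 25.62
tool_pos: [0.58, 0.0913, 0.1045]
orientation: [1.637, 2.191, 0.434]
force: [-4.9, 5.5, -4.3]
opening: 0.0134
gripper_force: 58.9
```

```bash
python3 - <<'E'
from h import *
stat()
E
```

```text
t 25.62 F up,y,n [-6.0849  5.7284 -1.6301] M(up,y,n) [ 0.7351  1.2728 -0.0485] grip 0.0134
ring up,y,n mm [-1.8071 -1.2403 -2.6249] th -13.6611660067463 tilt err x,y 0.09245871883269491 -0.09114009640788134
```

Emit:
{"op": "carry_out", "data": {
  "targets": [
    {"hand": 0,"x": -0.0002,"y": 0.0056,"z": 0,"ax": 0,"ay": 0,"az": 0.052},
    {"hand": 0,"x": -0.0002,"y": 0.0056,"z": 0,"ax": 0,"ay": 0,"az": 0.052}
  ],
  "newtons": 60
}}

```text
t: 25.88
tool_pos: [0.5846, 0.0929, 0.1069]
orientation: [1.696, 2.153, 0.448]
force: [-4.9, 5.7, -4.6]
opening: 0.0134
gripper_force: 58.9
```

```bash
python3 - <<'E'
from h import *
stat()
E
```

```text
t 25.88 F up,y,n [-6.2503  5.9603 -1.9089] M(up,y,n) [ 0.8828  1.3655 -0.0812] grip 0.0134
ring up,y,n mm [-1.9872 -1.0443 -2.704 ] th -10.701459078635743 tilt err x,y 0.10770126138202303 -0.11270894389321605
```

Emit:
{"op": "carry_out", "data": {
  "targets": [
    {"hand": 0,"x": -0.0002,"y": 0.0056,"z": 0,"ax": 0,"ay": 0,"az": 0.052},
    {"hand": 0,"x": -0.0002,"y": 0.0056,"z": 0,"ax": 0,"ay": 0,"az": 0.052}
  ],
  "newtons": 60
}}

```text
t: 26.12
tool_pos: [0.589, 0.0942, 0.1092]
orientation: [1.756, 2.114, 0.462]
force: [-5.6, 6.8, -4.4]
opening: 0.0137
gripper_force: 58.8
```

```bash
python3 - <<'E'
from h import *
stat()
E
```

```text
t 26.12 F up,y,n [-6.7126  7.0423 -1.3749] M(up,y,n) [ 1.0396  1.5419 -0.0387] grip 0.0137
ring up,y,n mm [-2.4555 -0.8815 -2.8398] th -7.73086589182566 tilt err x,y 0.1203369956789385 -0.1629237543455386
```

Emit:
{"op": "carry_out", "data": {
  "targets": [
    {"hand": 0,"x": 0.0002,"y": 0.0056,"z": 0,"ax": 0,"ay": 0,"az": 0.052},
    {"hand": 0,"x": 0.0002,"y": 0.0056,"z": 0,"ax": 0,"ay": 0,"az": 0.052}
  ],
  "newtons": 60
}}

```text
t: 26.38
tool_pos: [0.5935, 0.0952, 0.1115]
orientation: [1.815, 2.073, 0.475]
force: [-6.8, 5.3, -4.9]
opening: 0.0132
gripper_force: 58.8
```

```bash
python3 - <<'E'
from h import *
stat()
E
```

```text
t 26.38 F up,y,n [-8.1286  5.6652 -1.2832] M(up,y,n) [0.9263 1.687  0.0551] grip 0.0132
ring up,y,n mm [-2.8876 -0.6961 -2.8683] th -4.765881796691767 tilt err x,y 0.0954279290202416 -0.20742313279868027
```

Emit:
{"op": "carry_out", "data": {
  "targets": [
    {"hand": 0,"x": 0,"y": 0.0046,"z": 0,"ax": 0,"ay": 0,"az": 0.043},
    {"hand": 0,"x": 0,"y": 0.0046,"z": 0,"ax": 0,"ay": 0,"az": 0.043}
  ],
  "newtons": 60
}}

```text
t: 26.62
tool_pos: [0.5971, 0.0958, 0.1133]
orientation: [1.863, 2.038, 0.485]
force: [-10.5, 5.5, -2.6]
opening: 0.0134
gripper_force: 58.8
```

```bash
python3 - <<'E'
from h import *
stat()
E
```

```text
t 26.62 F up,y,n [-10.2094   5.9952   2.4789] M(up,y,n) [0.8993 2.0956 0.1136] grip 0.0134
ring up,y,n mm [-3.5316 -0.5867 -2.934 ] th -2.3288478773494172 tilt err x,y 0.08388134818098855 -0.2742198654604176
```

Emit:
{"op": "carry_out", "data": {
  "targets": [
    {"hand": 0,"x": 0,"y": 0.0056,"z": 0,"ax": 0,"ay": 0,"az": 0.052},
    {"hand": 0,"x": 0,"y": 0.0056,"z": 0,"ax": 0,"ay": 0,"az": 0.052},
    {"hand": 0,"x": 0,"y": 0.0056,"z": 0,"ax": 0,"ay": 0,"az": 0.052}
  ],
  "newtons": 60
}}

```text
t: 27.0
tool_pos: [0.6019, 0.0962, 0.1159]
orientation: [1.919, 1.994, 0.498]
force: [-5.4, 4.9, -3.5]
opening: 0.0135
gripper_force: 58.8
```

```bash
python3 - <<'E'
from h import *
stat()
E
```

```text
t 27.0 F up,y,n [-6.2259  5.1186 -0.7036] M(up,y,n) [0.7721 1.2254 0.1234] grip 0.0135
ring up,y,n mm [-3.5183 -0.4557 -2.8748] th 0.6125213094379698 tilt err x,y 0.06574604910635698 -0.27352144404880785
```

Emit:
{"op": "carry_out", "data": {
  "targets": [
    {"hand": 0,"x": 0.0003,"y": 0.0056,"z": 0,"ax": 0,"ay": 0,"az": 0.052},
    {"hand": 0,"x": 0.0003,"y": 0.0056,"z": 0,"ax": 0,"ay": 0,"az": 0.052}
  ],
  "newtons": 60
}}

```text
t: 27.25
tool_pos: [0.6076, 0.0965, 0.119]
orientation: [1.976, 1.947, 0.513]
force: [-6.2, 3.9, -3.3]
opening: 0.0136
gripper_force: 58.8
```

```bash
python3 - <<'E'
from h import *
stat();T=cur()
im=read_camera("top")[0];cv2.imwrite("pics/e_top.png",im)
B2=BS+.0005*PY
show(T,[onbolt(t,0,B2) for t in (-4,-11,-18,-25,-31,-36)])
print();show(onbolt(-36,0,B2),[onbolt(t,0,B2) for t in (-30,-24)])
E
```

```text
t 27.25 F up,y,n [-6.8355  4.2258 -0.1137] M(up,y,n) [0.581  1.4349 0.0218] grip 0.0136
ring up,y,n mm [-2.6876 -0.2825 -2.7723] th 3.653994885610743 tilt err x,y 0.038078681210822 -0.19688104021841035
"x":-0.0012,"y":-0.0126,"z":-0.0004,"ax":-0.0034,"ay":-0.0009,"az":-0.1336
"x":-0.0038,"y":-0.0255,"z":-0.0003,"ax":-0.0033,"ay":-0.0011,"az":-0.2558
"x":-0.0079,"y":-0.0380,"z":-0.0003,"ax":-0.0033,"ay":-0.0013,"az":-0.3779
"x":-0.0134,"y":-0.0499,"z":-0.0002,"ax":-0.0032,"ay":-0.0015,"az":-0.5001
"x":-0.0193,"y":-0.0594,"z":-0.0002,"ax":-0.0031,"ay":-0.0017,"az":-0.6048
"x":-0.0250,"y":-0.0669,"z":-0.0002,"ax":-0.0031,"ay":-0.0018,"az":-0.6921

"x":-0.0006,"y":0.0112,"z":0.0000,"ax":-0.0000,"ay":-0.0000,"az":0.1047
"x":-0.0023,"y":0.0224,"z":0.0000,"ax":-0.0000,"ay":-0.0000,"az":0.2094
```

Emit:
{"op": "carry_out", "data": {
  "targets": [
    {"hand": 0,"x": -0.0012,"y": -0.0126,"z": 0,"ax": 0,"ay": 0,"az": -0.134},
    {"hand": 0,"x": -0.0038,"y": -0.0255,"z": 0,"ax": 0,"ay": 0,"az": -0.256},
    {"hand": 0,"x": -0.0079,"y": -0.038,"z": 0,"ax": 0,"ay": 0,"az": -0.378},
    {"hand": 0,"x": -0.0134,"y": -0.05,"z": 0,"ax": 0,"ay": 0,"az": -0.5},
    {"hand": 0,"x": -0.0193,"y": -0.0595,"z": 0,"ax": 0,"ay": 0,"az": -0.605},
    {"hand": 0,"x": -0.025,"y": -0.067,"z": 0,"ax": 0,"ay": 0,"az": -0.692},
    {"hand": 0,"x": -0.025,"y": -0.067,"z": 0,"ax": 0,"ay": 0,"az": -0.692}
  ],
  "newtons": 60
}}

```text
t: 28.18
tool_pos: [0.5485, 0.0717, 0.0872]
orientation: [1.164, 2.431, 0.318]
force: [-3.7, 2.9, -3.6]
opening: 0.0132
gripper_force: 58.9
```

```bash
python3 - <<'E'
from h import *
stat()
im=read_camera("top")[0];cv2.imwrite("pics/e2_top.png",im)
E
```

```text
t 28.18 F up,y,n [-4.7929  3.0863 -1.5289] M(up,y,n) [ 0.3355  1.1737 -0.1448] grip 0.0132
ring up,y,n mm [-0.7533 -1.8548 -2.6738] th -36.0241175570916 tilt err x,y 0.07218433695946615 -0.10077285150665398
```

Emit:
{"op": "carry_out", "data": {
  "targets": [
    {"hand": 0,"x": -0.0006,"y": 0.0112,"z": 0,"ax": 0,"ay": 0,"az": 0.105},
    {"hand": 0,"x": -0.0014,"y": 0.0168,"z": 0,"ax": 0,"ay": 0,"az": 0.157}
  ],
  "newtons": 60
}}

```text
t: 28.48
tool_pos: [0.5616, 0.0818, 0.0947]
orientation: [1.361, 2.343, 0.367]
force: [-4.3, 1.6, -4.4]
opening: 0.0136
gripper_force: 59.1
```

```bash
python3 - <<'E'
from h import *
stat()
E
```

```text
t 28.48 F up,y,n [-5.8029  1.8536 -1.888 ] M(up,y,n) [ 0.0859  1.3346 -0.2891] grip 0.0136
ring up,y,n mm [ 0.1909 -1.3155 -2.4165] th -26.8722152203884 tilt err x,y 0.05647813645156045 -0.05562601532039918
```

Emit:
{"op": "carry_out", "data": {
  "targets": [
    {"hand": 0,"x": -0.0002,"y": 0.0065,"z": 0,"ax": 0,"ay": 0,"az": 0.061},
    {"hand": 0,"x": -0.0006,"y": 0.0112,"z": 0,"ax": 0,"ay": 0,"az": 0.105}
  ],
  "newtons": 60
}}

```text
t: 28.72
tool_pos: [0.5698, 0.087, 0.0988]
orientation: [1.488, 2.278, 0.397]
force: [-5.4, 2.3, -4.9]
opening: 0.0131
gripper_force: 59.0
```

```bash
python3 - <<'E'
from h import *
stat()
E
```

```text
t 28.73 F up,y,n [-6.9721  2.5398 -1.8509] M(up,y,n) [ 0.3779  1.5587 -0.3017] grip 0.0131
ring up,y,n mm [-0.6694 -1.035  -2.7787] th -20.90122048145026 tilt err x,y 0.09729408238508665 -0.12399515010022236
```

Emit:
{"op": "carry_out", "data": {
  "targets": [
    {"hand": 0,"x": 0,"y": 0.0065,"z": 0,"ax": 0,"ay": 0,"az": 0.061},
    {"hand": 0,"x": -0.0003,"y": 0.0112,"z": 0,"ax": 0,"ay": 0,"az": 0.105}
  ],
  "newtons": 60
}}

```text
t: 28.98
tool_pos: [0.5783, 0.0909, 0.1032]
orientation: [1.612, 2.208, 0.425]
force: [-15.5, -2.0, 0.5]
opening: 0.0133
gripper_force: 58.9
```

```bash
python3 - <<'E'
from h import *
stat();T=cur();B2=BS+.0005*PY
im=read_camera("top")[0];cv2.imwrite("pics/e3_top.png",im)
E
```

```text
t 28.98 F up,y,n [-13.4823  -1.2914   7.7593] M(up,y,n) [-0.276   2.6991 -0.0381] grip 0.0133
ring up,y,n mm [-1.7367 -0.9989 -2.9772] th -14.912114008868972 tilt err x,y 0.07779566518599357 -0.23109837959072585
```

```bash
python3 - <<'E'
from h import *
a=[]
for n in("top","side"):
    im=read_camera(n)[0];cv2.imwrite(f"pics/j_{n}.png",im)
    x0,y0=(210,180) if n=="top" else (240,220)
    a.append(cv2.convertScaleAbs(cv2.resize(im[y0:y0+(60 if n=="top" else 120),x0:x0+(100 if n=="top" else 120)],(400,240 if n=="top" else 400),interpolation=cv2.INTER_CUBIC),alpha=1.5))
a[0]=cv2.copyMakeBorder(a[0],0,160,0,0,cv2.BORDER_CONSTANT)
cv2.imwrite("pics/h6.png",np.hstack(a))
p,Rm=cur();sr=p+Rm@np.array([RX+.21,0,RZ]);d=sr-BS
print("small ring pred up,y,n",d@UP,d@PY,d@N,proj("top",[sr,sr+.014*N]),proj("side",[sr,sr+.014*N]))
E
```

```text
small ring pred up,y,n -0.054598819313280554 0.20315262279474214 -0.00033874003973294385 [[221.0885 233.0918]
 [220.4507 234.4687]] [[307.8628 317.3403]
 [310.0812 314.7013]]
```

View pics/h6.png

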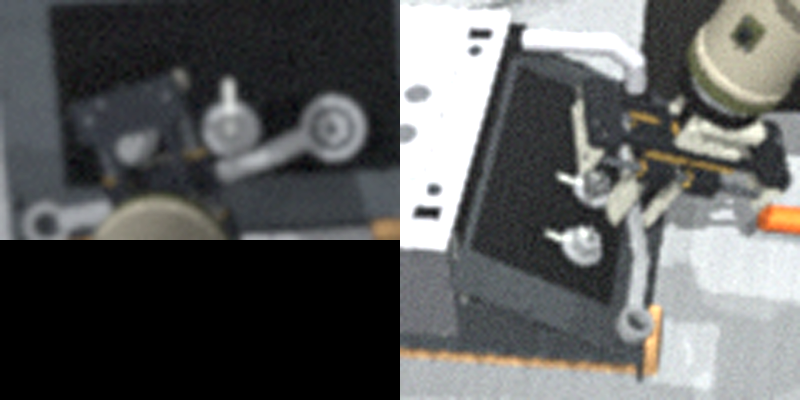

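The views show the big ring on the bolt at top (292,211) and the small ring at side (311,317), near the strap's lower corner. To rule out the small ring catching on the strap, I raise that end a little and push again.

Emit:
{"op": "carry_out", "data": {
  "targets": [
    {"hand": 0,"x": -0.0001,"y": -0.0046,"z": 0,"ax": 0,"ay": 0,"az": -0.043},
    {"hand": 0,"x": -0.0001,"y": -0.0046,"z": -0.0035,"ax": 0,"ay": 0.032,"az": -0.043},
    {"hand": 0,"x": -0.0001,"y": -0.0046,"z": -0.0035,"ax": 0,"ay": 0.032,"az": -0.043}
  ],
  "newtons": 60
}}

```text
t: 29.5
tool_pos: [0.5735, 0.0887, 0.1049]
orientation: [1.563, 2.261, 0.442]
force: [-5.2, 0.4, -6.1]
opening: 0.0134
gripper_force: 59.0
```

```bash
python3 - <<'E'
from h import *
stat()
E
```

```text
t 29.5 F up,y,n [-7.4095  0.6668 -2.9348] M(up,y,n) [-0.1255  1.4947 -0.1942] grip 0.0134
ring up,y,n mm [-0.966  -0.5584 -2.5149] th -17.432781012661057 tilt err x,y 1.8798359613042335 -0.09253224815729001
```

Emit:
{"op": "carry_out", "data": {
  "targets": [
    {"hand": 0,"x": -0.0001,"y": 0.0046,"z": 0,"ax": 0,"ay": 0,"az": 0.043},
    {"hand": 0,"x": -0.0002,"y": 0.0065,"z": 0,"ax": 0,"ay": 0,"az": 0.061}
  ],
  "newtons": 60
}}

```text
t: 29.75
tool_pos: [0.5787, 0.0908, 0.1073]
orientation: [1.635, 2.219, 0.457]
force: [-4.5, -2.0, -6.9]
opening: 0.0133
gripper_force: 58.9
```

```bash
python3 - <<'E'
from h import *
stat()
E
```

```text
t 29.75 F up,y,n [-7.3325 -1.7498 -3.9591] M(up,y,n) [-0.5563  1.705  -0.1525] grip 0.0133
ring up,y,n mm [-1.4272 -0.4803 -2.7722] th -13.992965028347195 tilt err x,y 1.8370853998898802 -0.25011474757267044
```

Emit:
{"op": "carry_out", "data": {
  "targets": [
    {"hand": 0,"x": -0.0001,"y": 0.0046,"z": 0,"ax": 0,"ay": 0,"az": 0.043},
    {"hand": 0,"x": -0.0002,"y": 0.0065,"z": 0,"ax": 0,"ay": 0,"az": 0.061}
  ],
  "newtons": 60
}}

```text
t: 30.0
tool_pos: [0.5838, 0.0925, 0.1098]
orientation: [1.706, 2.175, 0.472]
force: [-5.9, -2.7, -6.8]
opening: 0.0128
gripper_force: 58.9
```

```bash
python3 - <<'E'
from h import *
stat()
E
```

```text
t 30.0 F up,y,n [-8.5443 -2.3719 -3.1414] M(up,y,n) [-0.6018  1.8513 -0.0428] grip 0.0128
ring up,y,n mm [-2.0676 -0.4645 -2.9843] th -10.522797638515007 tilt err x,y 1.8254872657512586 -0.41926201260353185
```

```bash
python3 - <<'E'
from h import *
B2=BS+.0008*PY
T=cur();show(T,[onbolt(t,0,B2,1.8) for t in (-8,-4,0,4,8)])
E
```

```text
"x":-0.0002,"y":0.0056,"z":-0.0007,"ax":-0.0087,"ay":-0.0003,"az":0.0440
"x":-0.0008,"y":0.0130,"z":-0.0008,"ax":-0.0109,"ay":-0.0000,"az":0.1138
"x":-0.0019,"y":0.0203,"z":-0.0008,"ax":-0.0131,"ay":0.0002,"az":0.1836
"x":-0.0035,"y":0.0276,"z":-0.0010,"ax":-0.0153,"ay":0.0005,"az":0.2533
"x":-0.0056,"y":0.0347,"z":-0.0011,"ax":-0.0175,"ay":0.0007,"az":0.3231
```

Emit:
{"op": "carry_out", "data": {
  "targets": [
    {"hand": 0,"x": -0.0002,"y": 0.0056,"z": -0.0006,"ax": -0.009,"ay": 0,"az": 0.044},
    {"hand": 0,"x": -0.0005,"y": 0.009,"z": -0.0007,"ax": -0.01,"ay": 0,"az": 0.08}
  ],
  "newtons": 60
}}

```text
t: 30.25
tool_pos: [0.5909, 0.0943, 0.1141]
orientation: [1.795, 2.107, 0.503]
force: [-6.5, -1.1, -4.2]
opening: 0.0131
gripper_force: 58.8
```

```bash
python3 - <<'E'
from h import *
stat()
E
```

```text
t 30.25 F up,y,n [-7.7034 -0.7622 -0.6174] M(up,y,n) [-0.0719  1.6305  0.0341] grip 0.0131
ring up,y,n mm [-1.9075 -0.1749 -2.6005] th -5.9002778173314505 tilt err x,y 1.8472291653690467 -0.02514034575677531
```

Emit:
{"op": "carry_out", "data": {
  "targets": [
    {"hand": 0,"x": -0.0005,"y": 0.0075,"z": 0,"ax": -0.002,"ay": 0,"az": 0.07},
    {"hand": 0,"x": -0.0015,"y": 0.0149,"z": -0.0001,"ax": -0.004,"ay": 0,"az": 0.14}
  ],
  "newtons": 60
}}

```text
t: 30.5
tool_pos: [0.6035, 0.0957, 0.1208]
orientation: [1.951, 1.989, 0.542]
force: [-10.9, 3.8, -6.4]
opening: 0.0136
gripper_force: 58.8
```

```bash
python3 - <<'E'
from h import *
stat()
E
```

```text
t 30.5 F up,y,n [-12.4775   4.352   -0.5966] M(up,y,n) [0.5264 2.5916 0.0855] grip 0.0136
ring up,y,n mm [-2.7111  0.1347 -2.725 ] th 2.17059681676733 tilt err x,y 1.8906581874497792 -0.15542728884512128
```

Emit:
{"op": "carry_out", "data": {
  "targets": [
    {"hand": 0,"x": -0.0003,"y": 0.0056,"z": 0,"ax": -0.002,"ay": 0,"az": 0.052},
    {"hand": 0,"x": -0.0003,"y": 0.0056,"z": 0,"ax": -0.002,"ay": 0,"az": 0.052}
  ],
  "newtons": 60
}}

```text
t: 30.75
tool_pos: [0.6092, 0.0957, 0.1242]
orientation: [2.004, 1.942, 0.558]
force: [-7.5, 4.4, -6.5]
opening: 0.0133
gripper_force: 58.9
```

```bash
python3 - <<'E'
from h import *
stat()
B2=BS+.0008*PY
T=cur();show(T,[onbolt(t,0,B2,1.8) for t in (-1,-8,-15,-22,-29,-35)])
print();show(onbolt(-35,0,B2,1.8),[onbolt(t,0,B2,1.8) for t in (-30,-25,-20,-15,-10,-5,0,5)])
E
```

```text
t 30.75 F up,y,n [-9.4503  4.7096 -2.375 ] M(up,y,n) [ 0.6531  1.8697 -0.02  ] grip 0.0133
ring up,y,n mm [-1.3802  0.2408 -2.474 ] th 5.082375358459138 tilt err x,y 1.9150298956282306 -0.03134735352279753
"x":-0.0011,"y":-0.0108,"z":0.0000,"ax":0.0029,"ay":-0.0020,"az":-0.1061
"x":-0.0033,"y":-0.0236,"z":-0.0001,"ax":0.0069,"ay":-0.0021,"az":-0.2282
"x":-0.0070,"y":-0.0360,"z":-0.0002,"ax":0.0108,"ay":-0.0021,"az":-0.3503
"x":-0.0122,"y":-0.0479,"z":-0.0003,"ax":0.0148,"ay":-0.0021,"az":-0.4724
"x":-0.0188,"y":-0.0591,"z":-0.0006,"ax":0.0188,"ay":-0.0021,"az":-0.5945
"x":-0.0255,"y":-0.0680,"z":-0.0008,"ax":0.0222,"ay":-0.0021,"az":-0.6992

"x":-0.0004,"y":0.0093,"z":-0.0000,"ax":-0.0027,"ay":0.0000,"az":0.0872
"x":-0.0016,"y":0.0185,"z":-0.0001,"ax":-0.0055,"ay":0.0000,"az":0.1744
"x":-0.0036,"y":0.0275,"z":-0.0001,"ax":-0.0082,"ay":0.0000,"az":0.2617
"x":-0.0064,"y":0.0364,"z":-0.0002,"ax":-0.0110,"ay":0.0000,"az":0.3489
"x":-0.0100,"y":0.0449,"z":-0.0003,"ax":-0.0137,"ay":0.0000,"az":0.4361
"x":-0.0142,"y":0.0532,"z":-0.0004,"ax":-0.0164,"ay":0.0000,"az":0.5233
"x":-0.0192,"y":0.0610,"z":-0.0006,"ax":-0.0192,"ay":0.0000,"az":0.6106
"x":-0.0249,"y":0.0684,"z":-0.0008,"ax":-0.0219,"ay":0.0000,"az":0.6978
```

```bash
python3 - <<'E'
from h import *
p,Rm=cur();rp=ringpos()
ds=[];
for i in range(5):
    im,d=read_camera("top");d=d.copy();d[d==0]=np.nan;ds.append(d)
cv2.imwrite("pics/k_top.png",im)
D=np.nanmedian(ds,0)
def nh(x,y,w=2):
    out=[]
    for yy in range(y-w,y+w+1):
        for xx in range(x-w,x+w+1):
            q=dpt("top",[[xx,yy]],D)[0]-BS; out.append(q@N*1e3)
    return np.array(out).reshape(2*w+1,-1)
c=proj("top",[rp+.014*N])[0];print(c);x,y=np.round(c).astype(int)
print(np.round(nh(x,y,9)).astype(int))
g=cv2.cvtColor(im,cv2.COLOR_BGR2GRAY);print(g[y-9:y+10,x-9:x+10])
E
```

```text
[292.5038 211.5875]
[[-1 -3 -3 -6 -1 -2 -4  0 -1 -5 -3 -3 -2 -2 -1 -6 -2 -4 -3]
 [-3 -4 -4 -4 -1 -7  6 13 17 14 14 10  5 -1 -4 -1 -1  2 -7]
 [ 0 -3 -2 -3  7 15 13 17 15 17 15 19 17 11 -5 -2  0 -2 -4]
 [-6 -1 -2  7 15 18 14 14 15 13 19 19 16 19 12 -3 -6 -6 -3]
 [ 0 -3 -5 16 14 13 18 17 16 13 13 17 15 18 18 17 -3 -1  1]
 [-2 -4 18 18 16 17  3 16 13 15 14 14 14 16 15 17 10 -3 -1]
 [11 16 19 19 17 11 11 12 14 16 16 14 15 17 17 15 19 -5  0]
 [26 22 13 17 18 17 13 14 12 15 11 17 15  4 19 17 16 -5 -1]
 [22 20 16 16 18 18 15 17 15 14 13 15 17 11 17 19 20 -1 -1]
 [22 22 17 15 14 -3 16 12 17 18 14 18 17 17 16 18 18 -4  0]
 [23 25 22 16 14 10 13 12 18 17 16 16 17 -1 17 21 18 -1 -3]
 [24 18 15 21 19 15 12 12 14 17 13 14  6 14 15 20 14 -3 -3]
 [ 0 -1 15 14 14 18 17 15 12 13 16 15 16 19 17 19 -5 -2  0]
 [-2 -4  0 22 18 17 20 17 16 17 20 22 15 18 18 19 -2  0 -1]
 [-3 -2 -1 -4 18 20 20 16 18 16 16 17 19 20 19 -3  0 -4 -2]
 [-2 -5 -3  1  0 20 20 17 19 17 14 16 20 -2  0 -7 -3 -3 -4]
 [ 0 -3 -6 -1 -4 -1  0 -1 18 16 20  4 -1 -3 -2  0 -4  0 -5]
 [-3 -3  2 -3 -2  1  0 -2 -1 -8 -1 -6 -3 -2 -2 -7 -1 -3  0]

[... 900 characters left out ...]
  78  68  69  74  82  77  67  86 108 101  63
   28]
 [ 73  72  73  71  62  60  69  75  79  79  76  72  68  70  95 107  92  55
   21]
 [ 51  55  65  76  70  58  60  65  71  73  67  59  60  78 100 101  79  42
   18]
 [ 25  32  54  73  77  69  63  54  59  60  58  59  65  81  90  81  54  25
   19]
 [ 15  24  37  59  73  76  75  67  67  65  67  71  75  78  73  57  32  20
   17]
 [ 13  11  26  38  55  72  77  76  79  76  76  75  71  62  47  29  20  15
   14]
 [  9  14  13  20  31  46  57  63  69  69  65  58  51  41  27  21  13  11
   13]
 [  7  16  16  14  19  26  33  37  44  43  38  29  26  21  12  14  17  11
   15]
 [ 12  12  15  17  10  21  19  17  23  22  22  20  16  19  19  19  12  20
   20]]
```

Depth gives the ring top about 20 mm above the strap (18 mm expected), so the ring is seated. I make one clean re-drive in small steps to confirm the stop.

Emit:
{"op": "carry_out", "data": {
  "targets": [
    {"hand": 0,"x": -0.0011,"y": -0.0108,"z": 0,"ax": 0.003,"ay": -0.002,"az": -0.106},
    {"hand": 0,"x": -0.0033,"y": -0.0236,"z": 0,"ax": 0.007,"ay": -0.002,"az": -0.228},
    {"hand": 0,"x": -0.007,"y": -0.036,"z": 0,"ax": 0.011,"ay": -0.002,"az": -0.35},
    {"hand": 0,"x": -0.0122,"y": -0.0479,"z": 0,"ax": 0.015,"ay": -0.002,"az": -0.472},
    {"hand": 0,"x": -0.0188,"y": -0.0591,"z": -0.0003,"ax": 0.019,"ay": -0.002,"az": -0.594},
    {"hand": 0,"x": -0.0255,"y": -0.068,"z": -0.0005,"ax": 0.022,"ay": -0.002,"az": -0.699},
    {"hand": 0,"x": -0.0255,"y": -0.068,"z": -0.0005,"ax": 0.022,"ay": -0.002,"az": -0.699}
  ],
  "newtons": 60
}}

```text
t: 31.88
tool_pos: [0.5498, 0.0728, 0.0924]
orientation: [1.187, 2.444, 0.348]
force: [-4.1, 7.0, -4.5]
opening: 0.0134
gripper_force: 59.9
```

```bash
python3 -c "
from h import *
stat()"
```

```text
t 31.88 F up,y,n [-5.4435  7.1547 -2.2041] M(up,y,n) [ 1.2493  1.0902 -0.0084] grip 0.0134
ring up,y,n mm [ 1.0058 -0.954  -1.6595] th -35.04694473225511 tilt err x,y 1.6612411590084697 0.18443367215602763
```

Emit:
{"op": "carry_out", "data": {
  "targets": [
    {"hand": 0,"x": -0.0004,"y": 0.0093,"z": 0,"ax": -0.003,"ay": 0,"az": 0.087},
    {"hand": 0,"x": -0.0016,"y": 0.0185,"z": -0.0001,"ax": -0.0055,"ay": 0,"az": 0.174}
  ],
  "newtons": 60
}}

```text
t: 32.12
tool_pos: [0.5645, 0.0826, 0.1008]
orientation: [1.406, 2.34, 0.405]
force: [-1.9, 2.1, -4.8]
opening: 0.0132
gripper_force: 59.9
```

```bash
python3 -c "
from h import *
stat()"
```

```text
t 32.12 F up,y,n [-3.8144  2.1698 -3.3855] M(up,y,n) [ 0.3116  1.1162 -0.0752] grip 0.0132
ring up,y,n mm [ 1.9128 -1.3332 -1.3078] th -24.82371464057975 tilt err x,y 1.6237824388397513 0.2443187392112707
```

Emit:
{"op": "carry_out", "data": {
  "targets": [
    {"hand": 0,"x": -0.0002,"y": 0.0056,"z": 0,"ax": -0.0015,"ay": 0,"az": 0.052},
    {"hand": 0,"x": -0.0004,"y": 0.0093,"z": 0,"ax": -0.003,"ay": 0,"az": 0.087}
  ],
  "newtons": 60
}}

```text
t: 32.38
tool_pos: [0.5714, 0.0869, 0.1044]
orientation: [1.509, 2.285, 0.432]
force: [-3.6, 3.2, -4.4]
opening: 0.0131
gripper_force: 59.9
```

```bash
python3 -c "
from h import *
stat()"
```

```text
t 32.38 F up,y,n [-5.1309  3.4094 -2.2565] M(up,y,n) [ 0.5054  1.21   -0.0606] grip 0.0131
ring up,y,n mm [ 1.4206 -0.8072 -1.6443] th -19.9129799857526 tilt err x,y 1.7061402895831177 0.22206724029917765
```

Emit:
{"op": "carry_out", "data": {
  "targets": [
    {"hand": 0,"x": -0.0002,"y": 0.0056,"z": 0,"ax": -0.0015,"ay": 0,"az": 0.052},
    {"hand": 0,"x": -0.0004,"y": 0.0093,"z": 0,"ax": -0.003,"ay": 0,"az": 0.087}
  ],
  "newtons": 60
}}

```text
t: 32.62
tool_pos: [0.5788, 0.09, 0.1082]
orientation: [1.611, 2.225, 0.458]
force: [-5.3, 2.5, -5.5]
opening: 0.0133
gripper_force: 59.9
```

```bash
python3 -c "
from h import *
stat()"
```

```text
t 32.62 F up,y,n [-7.094   2.7619 -2.4314] M(up,y,n) [0.3376 1.3481 0.0303] grip 0.0133
ring up,y,n mm [ 1.0082 -0.8176 -1.8399] th -14.94071117355331 tilt err x,y 1.7292498399456635 0.20035144793818957
```

Emit:
{"op": "carry_out", "data": {
  "targets": [
    {"hand": 0,"x": -0.0002,"y": 0.0056,"z": 0,"ax": -0.0015,"ay": 0,"az": 0.052},
    {"hand": 0,"x": -0.0004,"y": 0.0093,"z": 0,"ax": -0.003,"ay": 0,"az": 0.087}
  ],
  "newtons": 60
}}

```text
t: 32.88
tool_pos: [0.5867, 0.0924, 0.1125]
orientation: [1.712, 2.159, 0.485]
force: [-4.0, 2.0, -4.9]
opening: 0.0131
gripper_force: 59.9
```

```bash
python3 -c "
from h import *
stat()"
```

```text
t 32.88 F up,y,n [-5.7824  2.1593 -2.5282] M(up,y,n) [ 0.3094  1.3993 -0.0234] grip 0.0131
ring up,y,n mm [ 1.131  -0.8284 -1.8353] th -9.958163664492423 tilt err x,y 1.742737063302505 0.22817400019421963
```

Emit:
{"op": "carry_out", "data": {
  "targets": [
    {"hand": 0,"x": -0.0001,"y": 0.0037,"z": 0,"ax": -0.001,"ay": 0,"az": 0.035},
    {"hand": 0,"x": -0.0001,"y": 0.0037,"z": 0,"ax": -0.001,"ay": 0,"az": 0.035}
  ],
  "newtons": 60
}}

```text
t: 33.12
tool_pos: [0.5899, 0.093, 0.1143]
orientation: [1.749, 2.133, 0.495]
force: [-4.4, 3.4, -5.0]
opening: 0.0129
gripper_force: 59.9
```

```bash
python3 -c "
from h import *
stat()"
```

```text
t 33.12 F up,y,n [-6.1008  3.615  -2.4191] M(up,y,n) [0.4936 1.3427 0.0185] grip 0.0129
ring up,y,n mm [ 1.3128 -0.9065 -1.7916] th -8.056103343758801 tilt err x,y 1.7510436974732468 0.24023479645815257
```

Torque stays steady at about 0.35 N m, so the bolt is still turning and the earlier block was not its stop. I continue with short strokes, where running into the stop stays harmless.

Emit:
{"op": "carry_out", "data": {
  "targets": [
    {"hand": 0,"x": -0.0007,"y": 0.0112,"z": 0,"ax": -0.003,"ay": 0,"az": 0.105},
    {"hand": 0,"x": -0.0023,"y": 0.0222,"z": 0,"ax": -0.0065,"ay": 0,"az": 0.209}
  ],
  "newtons": 60
}}

```text
t: 33.38
tool_pos: [0.6086, 0.095, 0.1238]
orientation: [1.983, 1.955, 0.553]
force: [-7.9, 3.5, -6.4]
opening: 0.0134
gripper_force: 59.9
```

```bash
python3 -c "
from h import *
stat()"
```

```text
t 33.38 F up,y,n [-9.8377  3.8525 -2.0718] M(up,y,n) [0.4411 2.037  0.19  ] grip 0.0134
ring up,y,n mm [-0.0793 -0.6789 -2.2573] th 4.066558734138551 tilt err x,y 1.7980686291626238 0.1086765865756478
```

Emit:
{"op": "carry_out", "data": {
  "targets": [
    {"hand": 0,"x": -0.001,"y": -0.014,"z": 0,"ax": 0.004,"ay": 0,"az": -0.131},
    {"hand": 0,"x": -0.0036,"y": -0.0275,"z": -0.0001,"ax": 0.008,"ay": 0,"az": -0.262},
    {"hand": 0,"x": -0.0082,"y": -0.0407,"z": -0.0002,"ax": 0.0125,"ay": 0,"az": -0.393},
    {"hand": 0,"x": -0.0142,"y": -0.0532,"z": -0.0004,"ax": 0.0165,"ay": 0,"az": -0.523},
    {"hand": 0,"x": -0.0192,"y": -0.061,"z": -0.0006,"ax": 0.019,"ay": 0,"az": -0.611},
    {"hand": 0,"x": -0.0249,"y": -0.0684,"z": -0.0008,"ax": 0.022,"ay": 0,"az": -0.698}
  ],
  "newtons": 60
}}

```text
t: 34.12
tool_pos: [0.5488, 0.0719, 0.0919]
orientation: [1.159, 2.455, 0.342]
force: [-3.7, 6.3, -3.6]
opening: 0.0135
gripper_force: 60.0
```

Emit:
{"op": "carry_out", "data": {
  "targets": [
    {"hand": 0,"x": -0.0004,"y": 0.0093,"z": 0,"ax": -0.003,"ay": 0,"az": 0.087},
    {"hand": 0,"x": -0.0016,"y": 0.0185,"z": -0.0001,"ax": -0.0055,"ay": 0,"az": 0.174},
    {"hand": 0,"x": -0.0036,"y": 0.0275,"z": -0.0001,"ax": -0.008,"ay": 0,"az": 0.262},
    {"hand": 0,"x": -0.0064,"y": 0.0364,"z": -0.0002,"ax": -0.011,"ay": 0,"az": 0.349},
    {"hand": 0,"x": -0.01,"y": 0.0449,"z": -0.0003,"ax": -0.0135,"ay": 0,"az": 0.436}
  ],
  "newtons": 60
}}

```text
t: 34.75
tool_pos: [0.585, 0.092, 0.1114]
orientation: [1.692, 2.173, 0.479]
force: [-3.5, 3.3, -4.7]
opening: 0.0133
gripper_force: 59.9
```

```bash
python3 -c "
from h import *
stat()"
```

```text
t 34.75 F up,y,n [-5.176   3.4274 -2.5996] M(up,y,n) [0.4032 1.3598 0.0538] grip 0.0133
ring up,y,n mm [ 0.9335 -0.8366 -1.9678] th -10.974731822833593 tilt err x,y 1.748616971217497 0.18896817996736565
```

Emit:
{"op": "carry_out", "data": {
  "targets": [
    {"hand": 0,"x": -0.0004,"y": -0.0093,"z": 0,"ax": 0.003,"ay": 0,"az": -0.087},
    {"hand": 0,"x": -0.0016,"y": -0.0185,"z": -0.0001,"ax": 0.0055,"ay": 0,"az": -0.174},
    {"hand": 0,"x": -0.0036,"y": -0.0275,"z": -0.0001,"ax": 0.008,"ay": 0,"az": -0.262},
    {"hand": 0,"x": -0.0064,"y": -0.0364,"z": -0.0002,"ax": 0.011,"ay": 0,"az": -0.349},
    {"hand": 0,"x": -0.01,"y": -0.0449,"z": -0.0003,"ax": 0.0135,"ay": 0,"az": -0.436}
  ],
  "newtons": 60
}}

```text
t: 35.38
tool_pos: [0.5488, 0.0718, 0.0918]
orientation: [1.16, 2.455, 0.342]
force: [-4.5, 6.3, -4.1]
opening: 0.0135
gripper_force: 60.0
```

Emit:
{"op": "carry_out", "data": {
  "targets": [
    {"hand": 0,"x": -0.0004,"y": 0.0093,"z": 0,"ax": -0.003,"ay": 0,"az": 0.087},
    {"hand": 0,"x": -0.0016,"y": 0.0185,"z": -0.0001,"ax": -0.0055,"ay": 0,"az": 0.174},
    {"hand": 0,"x": -0.0036,"y": 0.0275,"z": -0.0001,"ax": -0.008,"ay": 0,"az": 0.262},
    {"hand": 0,"x": -0.0064,"y": 0.0364,"z": -0.0002,"ax": -0.011,"ay": 0,"az": 0.349},
    {"hand": 0,"x": -0.01,"y": 0.0449,"z": -0.0003,"ax": -0.0135,"ay": 0,"az": 0.436}
  ],
  "newtons": 60
}}

```text
t: 36.0
tool_pos: [0.585, 0.092, 0.1114]
orientation: [1.692, 2.174, 0.479]
force: [-5.0, 2.8, -4.8]
opening: 0.0132
gripper_force: 59.9
```

```bash
python3 -c "
from h import *
stat();T=cur()
B2=BS
show(T,[onbolt(-12,.06,B2),onbolt(-12,.15,B2)])
print('place');show(onbolt(-12,.15,B2),[([.45,-.30,.25],Rdown(20.6)),([.45,-.32,.12],Rdown(20.6))])"
```

```text
t 36.0 F up,y,n [-6.5561  3.0003 -1.9741] M(up,y,n) [0.5212 1.3478 0.0299] grip 0.0132
ring up,y,n mm [ 0.9125 -0.8545 -2.0087] th -10.97305985493949 tilt err x,y 1.7561717511510628 0.1847562904859223
"x":0.0028,"y":-0.0035,"z":-0.0564,"ax":0.0035,"ay":-0.0306,"az":-0.0180
"x":0.0056,"y":-0.0032,"z":-0.1463,"ax":0.0035,"ay":-0.0306,"az":-0.0180
place
"x":-0.3629,"y":-0.1457,"z":-0.0482,"ax":0.4627,"ay":-0.2682,"az":1.4380
"x":-0.3696,"y":-0.2104,"z":0.0661,"ax":0.4627,"ay":-0.2682,"az":1.4380
```

I drive on with two more strokes, then lift off and carry the wrench to the mat.

Emit:
{"op": "carry_out", "data": {
  "targets": [
    {"hand": 0,"x": -0.0007,"y": 0.0112,"z": 0,"ax": -0.003,"ay": 0,"az": 0.105},
    {"hand": 0,"x": -0.002,"y": 0.02,"z": 0,"ax": -0.006,"ay": 0,"az": 0.19},
    {"hand": 0,"x": -0.0036,"y": 0.0275,"z": -0.0001,"ax": -0.008,"ay": 0,"az": 0.262}
  ],
  "newtons": 60
}}

```text
t: 36.38
tool_pos: [0.6085, 0.0949, 0.1236]
orientation: [1.983, 1.956, 0.552]
force: [-8.2, 4.2, -5.9]
opening: 0.0132
gripper_force: 59.9
```

Emit:
{"op": "carry_out", "data": {
  "targets": [
    {"hand": 0,"x": -0.001,"y": -0.014,"z": 0,"ax": 0.004,"ay": 0,"az": -0.131},
    {"hand": 0,"x": -0.0036,"y": -0.0275,"z": -0.0001,"ax": 0.008,"ay": 0,"az": -0.262},
    {"hand": 0,"x": -0.0082,"y": -0.0407,"z": -0.0002,"ax": 0.0125,"ay": 0,"az": -0.393},
    {"hand": 0,"x": -0.0142,"y": -0.0532,"z": -0.0004,"ax": 0.0165,"ay": 0,"az": -0.523},
    {"hand": 0,"x": -0.0192,"y": -0.061,"z": -0.0006,"ax": 0.019,"ay": 0,"az": -0.611},
    {"hand": 0,"x": -0.0249,"y": -0.0684,"z": -0.0008,"ax": 0.022,"ay": 0,"az": -0.698}
  ],
  "newtons": 60
}}

```text
t: 37.12
tool_pos: [0.5487, 0.0718, 0.0918]
orientation: [1.16, 2.455, 0.342]
force: [-4.8, 6.9, -4.1]
opening: 0.0129
gripper_force: 60.0
```

Emit:
{"op": "carry_out", "data": {
  "targets": [
    {"hand": 0,"x": -0.0004,"y": 0.0093,"z": 0,"ax": -0.003,"ay": 0,"az": 0.087},
    {"hand": 0,"x": -0.0016,"y": 0.0185,"z": -0.0001,"ax": -0.0055,"ay": 0,"az": 0.174},
    {"hand": 0,"x": -0.0036,"y": 0.0275,"z": -0.0001,"ax": -0.008,"ay": 0,"az": 0.262},
    {"hand": 0,"x": -0.0064,"y": 0.0364,"z": -0.0002,"ax": -0.011,"ay": 0,"az": 0.349},
    {"hand": 0,"x": -0.01,"y": 0.0449,"z": -0.0003,"ax": -0.0135,"ay": 0,"az": 0.436}
  ],
  "newtons": 60
}}

```text
t: 37.75
tool_pos: [0.5849, 0.0919, 0.1114]
orientation: [1.692, 2.174, 0.479]
force: [-5.5, 3.3, -5.1]
opening: 0.0132
gripper_force: 59.9
```

```bash
python3 -c "
from h import *
stat()
T=cur();B2=BS+.0008*PY
print('drive');show(T,[onbolt(t,0,B2,1.5) for t in (-6,-1)])
print('lift from -1');show(onbolt(-1,0,B2,1.5),[onbolt(-8,0,B2,1.5),onbolt(-12,.06,BS),onbolt(-12,.15,BS)])"
```

```text
t 37.75 F up,y,n [-7.0493  3.592  -1.9843] M(up,y,n) [0.4769 1.3565 0.0197] grip 0.0132
ring up,y,n mm [ 0.8428 -0.916  -2.0046] th -10.96993143003996 tilt err x,y 1.7554165233151706 0.15940282804147843
drive
"x":0.0006,"y":0.0077,"z":0.0008,"ax":0.0003,"ay":-0.0046,"az":0.0867
"x":-0.0006,"y":0.0169,"z":0.0008,"ax":-0.0022,"ay":-0.0047,"az":0.1739
lift from -1
"x":-0.0008,"y":-0.0130,"z":-0.0000,"ax":0.0032,"ay":0.0000,"az":-0.1221
"x":-0.0003,"y":-0.0205,"z":-0.0572,"ax":0.0025,"ay":-0.0261,"az":-0.1920
"x":0.0020,"y":-0.0205,"z":-0.1472,"ax":0.0025,"ay":-0.0261,"az":-0.1920
```

Emit:
{"op": "carry_out", "data": {
  "targets": [
    {"hand": 0,"x": -0.0007,"y": 0.0112,"z": 0,"ax": -0.003,"ay": 0,"az": 0.105},
    {"hand": 0,"x": -0.0023,"y": 0.0222,"z": 0,"ax": -0.0065,"ay": 0,"az": 0.209},
    {"hand": 0,"x": -0.0045,"y": 0.032,"z": -0.0001,"ax": -0.0095,"ay": 0,"az": 0.305},
    {"hand": 0,"x": -0.0045,"y": 0.032,"z": -0.0001,"ax": -0.0095,"ay": 0,"az": 0.305},
    {"hand": 0,"x": -0.0023,"y": 0.0222,"z": 0,"ax": -0.0065,"ay": 0,"az": 0.209},
    {"hand": 0,"x": 0,"y": 0,"z": 0,"ax": 0,"ay": 0,"az": 0}
  ],
  "newtons": 60
}}

```text
t: 38.5
tool_pos: [0.5861, 0.0918, 0.1127]
orientation: [1.706, 2.161, 0.486]
force: [-0.3, -0.0, -4.1]
opening: 0.0136
gripper_force: 59.9
```

Emit:
{"op": "carry_out", "data": {
  "targets": [
    {"hand": 0,"x": 0,"y": 0,"z": -0.008,"ax": 0,"ay": 0,"az": 0},
    {"hand": 0,"x": 0,"y": 0,"z": -0.018,"ax": 0,"ay": 0,"az": 0},
    {"hand": 0,"x": 0.003,"y": -0.003,"z": -0.056,"ax": 0.003,"ay": -0.03,"az": -0.018},
    {"hand": 0,"x": 0.005,"y": -0.003,"z": -0.1,"ax": 0.003,"ay": -0.03,"az": -0.018},
    {"hand": 0,"x": 0.006,"y": -0.003,"z": -0.146,"ax": 0.003,"ay": -0.03,"az": -0.018},
    {"hand": 0,"x": 0.006,"y": -0.003,"z": -0.146,"ax": 0.003,"ay": -0.03,"az": -0.018}
  ],
  "newtons": 60
}}

```text
t: 39.25
tool_pos: [0.5154, 0.0887, 0.2463]
orientation: [1.686, 2.143, 0.458]
force: [1.4, -0.5, -4.6]
opening: 0.0131
gripper_force: 59.9
```

Emit:
{"op": "carry_out", "data": {
  "targets": [
    {"hand": 0,"x": -0.363,"y": -0.146,"z": -0.048,"ax": 0.463,"ay": -0.268,"az": 1.438},
    {"hand": 0,"x": -0.363,"y": -0.146,"z": -0.048,"ax": 0.463,"ay": -0.268,"az": 1.438},
    {"hand": 0,"x": -0.363,"y": -0.146,"z": -0.048,"ax": 0.463,"ay": -0.268,"az": 1.438},
    {"hand": 0,"x": -0.363,"y": -0.146,"z": -0.048,"ax": 0.463,"ay": -0.268,"az": 1.438},
    {"hand": 0,"x": -0.363,"y": -0.146,"z": -0.048,"ax": 0.463,"ay": -0.268,"az": 1.438},
    {"hand": 0,"x": -0.363,"y": -0.146,"z": -0.048,"ax": 0.463,"ay": -0.268,"az": 1.438},
    {"hand": 0,"x": -0.363,"y": -0.146,"z": -0.048,"ax": 0.463,"ay": -0.268,"az": 1.438},
    {"hand": 0,"x": -0.363,"y": -0.146,"z": -0.048,"ax": 0.463,"ay": -0.268,"az": 1.438}
  ],
  "newtons": 60
}}

```text
t: 40.25
tool_pos: [0.4439, -0.3022, 0.2454]
orientation: [3.089, 0.57, 0.012]
force: [0.1, 0.9, -4.6]
opening: 0.0133
gripper_force: 59.9
```

Emit:
{"op": "carry_out", "data": {
  "targets": [
    {"hand": 0,"x": 0,"y": 0,"z": 0,"ax": 0,"ay": 0,"az": 0},
    {"hand": 0,"x": 0,"y": 0,"z": 0,"ax": 0,"ay": 0,"az": 0}
  ],
  "newtons": 60
}}

```text
t: 40.5
tool_pos: [0.4444, -0.2996, 0.2458]
orientation: [3.083, 0.592, 0.015]
force: [-0.0, 0.2, -4.9]
opening: 0.013
gripper_force: 59.9
```

```bash
python3 -c "
from h import *
s=read_state();print(s['t'],s['opening'],s['force']);T=cur();print(T[0])
show(T,[([.45,-.325,.10],Rdown(20.6)),([.45,-.325,.042],Rdown(20.6)),([.45,-.325,.0365],Rdown(20.6))])"
```

```text
40.5 0.013049655277698474 [-0.0428  0.1615 -4.8523]
[ 0.4444 -0.2996  0.2458]
"x":-0.0056,"y":0.0252,"z":0.1458,"ax":0.0035,"ay":-0.0094,"az":0.0200
"x":-0.0061,"y":0.0250,"z":0.2038,"ax":0.0035,"ay":-0.0094,"az":0.0200
"x":-0.0062,"y":0.0249,"z":0.2093,"ax":0.0035,"ay":-0.0094,"az":0.0200
```

Emit:
{"op": "carry_out", "data": {
  "targets": [
    {"hand": 0,"x": -0.005,"y": 0.025,"z": 0.05,"ax": 0.0035,"ay": -0.0095,"az": 0.02},
    {"hand": 0,"x": -0.0055,"y": 0.025,"z": 0.1,"ax": 0.0035,"ay": -0.0095,"az": 0.02},
    {"hand": 0,"x": -0.006,"y": 0.025,"z": 0.145,"ax": 0.0035,"ay": -0.0095,"az": 0.02},
    {"hand": 0,"x": -0.006,"y": 0.025,"z": 0.18,"ax": 0.0035,"ay": -0.0095,"az": 0.02},
    {"hand": 0,"x": -0.006,"y": 0.025,"z": 0.195,"ax": 0.0035,"ay": -0.0095,"az": 0.02},
    {"hand": 0,"x": -0.006,"y": 0.025,"z": 0.202,"ax": 0.0035,"ay": -0.0095,"az": 0.02},
    {"hand": 0,"x": -0.006,"y": 0.025,"z": 0.206,"ax": 0.0035,"ay": -0.0095,"az": 0.02},
    {"hand": 0,"x": -0.006,"y": 0.025,"z": 0.209,"ax": 0.0035,"ay": -0.0095,"az": 0.02}
  ],
  "newtons": 60
}}

```text
t: 41.5
tool_pos: [0.4507, -0.3257, 0.0387]
orientation: [3.09, 0.558, 0.002]
force: [-0.5, -0.1, -3.5]
opening: 0.013
gripper_force: 59.9
```

Emit:
{"op": "carry_out", "data": {
  "targets": [
    {"hand": 0,"x": 0,"y": 0,"z": 0,"ax": 0,"ay": 0,"az": 0},
    {"hand": 30,"x": 0,"y": 0,"z": 0,"ax": 0,"ay": 0,"az": 0},
    {"hand": 60,"x": 0,"y": 0,"z": 0,"ax": 0,"ay": 0,"az": 0},
    {"hand": 60,"x": 0,"y": 0,"z": 0,"ax": 0,"ay": 0,"az": 0},
    {"hand": 60,"x": 0,"y": 0,"z": 0,"ax": 0,"ay": 0,"az": 0},
    {"hand": 60,"x": 0,"y": 0,"z": 0,"ax": 0,"ay": 0,"az": 0},
    {"hand": 60,"x": 0,"y": 0,"z": 0,"ax": 0,"ay": 0,"az": 0},
    {"hand": 60,"x": 0,"y": 0,"z": -0.01,"ax": 0,"ay": 0,"az": 0}
  ]
}}

```text
t: 42.5
tool_pos: [0.4491, -0.3243, 0.0469]
orientation: [-3.09, -0.557, 0.003]
force: [0.2, 0.7, 0.8]
opening: 0.0557
gripper_force: 0.0
```

Emit:
{"op": "carry_out", "data": {
  "targets": [
    {"hand": 60,"x": 0,"y": 0,"z": -0.03,"ax": 0,"ay": 0,"az": 0},
    {"hand": 60,"x": 0,"y": 0,"z": -0.08,"ax": 0,"ay": 0,"az": 0},
    {"hand": 60,"x": 0,"y": 0,"z": -0.13,"ax": 0,"ay": 0,"az": 0},
    {"hand": 60,"x": 0,"y": 0,"z": -0.18,"ax": 0,"ay": 0,"az": 0},
    {"hand": 60,"x": 0,"y": 0,"z": -0.18,"ax": 0,"ay": 0,"az": 0},
    {"hand": 60,"x": 0,"y": 0,"z": -0.18,"ax": 0,"ay": 0,"az": 0}
  ]
}}

```text
t: 43.25
tool_pos: [0.4498, -0.3249, 0.2275]
orientation: [-3.092, -0.558, 0.001]
force: [0.4, -0.6, -0.2]
opening: 0.0555
gripper_force: 0.0
```

```bash
python3 -c "
from h import *
s=read_state();print(s['t'],s['opening'],s['force'],s['tool_pos'])
print(robot.close_job())"
```

```text
43.25 0.05554705340953773 [ 0.383  -0.5859 -0.2022] [ 0.4498 -0.3249  0.2275]
the job is handed in; nothing more can be done
None
```

I handed the job in at 43 s with the wrench lowered and released over the mat, but I can't confirm the bolt is fully home: it met one hard block during tightening, and later strokes still turned at about 0.3 N m.

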